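# Turn a mould half over onto the vacuum chuck and open its valve half way

## Robot

A 6-joint arm with a two-finger parallel gripper is mounted at the origin on a cart in front of the work surface, level with it; the furniture and walls round the work are solid. World frame = base frame: x ahead of the robot, y to its left, z up, the work surface at z = 0. Lengths are in m, angles in degrees, forces in N, time in s.
With the tool pointing down it reaches from about 0.25 to 0.8 m from the base axis. Payload 8.5 kg.
Tool frame: the origin (TCP) lies at the very end of the fingers, on their centre line; the grasp point (between the pads) lies 19 mm behind it; z points along the fingers, y is the direction in which the jaws open and shut (so a half turn about z gives the same grasp; the last joint's range is limited). The gripper opens to 85 mm and grips with 20 to 120 N. Pads are 22 mm wide; open, the fingers measure 114 mm over their backs; the gripper's body (76 mm by 85 mm) begins 54 mm behind the grasp point. The pads swing forward as they close: fully open they stand 13 mm farther back than shut.
Start: joints at [-74.656, 13.648, -0.773, 75.585, 0, 90], TCP at [0.139, -0.506, 0.231] pointing down, gripper open.
Joint ranges: [-152.45, 152.45], [-59.26, 108.67], [-65.41, 83.53], [-104.44, 129.93], [-82.83, 76.93], [-180, 180]. Speed limits (degrees/s): [127.2, 127.2, 159.86, 180, 180, 180].

## Interface

Orientations are given as a 3x3 rotation matrix whose columns are the frame's x, y, z axes.
In Python, from bench import r gives the robot as it stands.
- The arm moves only by the tool play_rows, never from a script. Its argument "series" is a list that holds one entry, the list of rows, each a list of 6 numbers: the shift along the world's x, y, z in mm, then the turn, a rotation vector about the world's x, y, z in degrees. In form: [[[tx, ty, tz, ax, ay, az], ...]]. A call has 1 to 20 rows; each row is the pose to reach, as a shift and turn from the pose measured when the call began; what a row does not reach only later rows make up. A row lasts 1/12 s, in which the tool goes at most 41.7 mm and 7.16 degrees, less where a joint would pass 70% of its speed; a pose out of reach is approached as far as the arm can. A call with a gripper value outside its range is refused whole. "claw" is the opening, from 0 (shut) to 1 (fully open), set as the call begins (left out, the last holds). The fingers move at their own pace and stop on an object; "grip_force" is the grip in N (left out, the last holds). Time passes only in rows, so rows that repeat a pose let the fingers close. It gives the time, the measured TCP pose, the force and the opening at its end, in the units of the state.
- r.read_state(): the state, without advancing time (a new reading comes with each control period).
- r.read_camera(name): name is "scene" or "top" or "wrist"; returns a dict with "image" (384x512x3 uint8, red, green, blue), "z_map" (384x512 float32, m along the optical axis (not along the pixel's ray), 0 where there is no reading), "fx", "fy", "cx", "cy" (pixels), "view" (4x4, takes a point from world to camera coordinates). Camera axes: x right, y up, looking along -z (the intrinsics and any distortion apply to the point x, -y, -z); pixel columns grow to the right and rows downward; lengths in m; the calibration is good to about 2 mm. A picture is of the moment at which its call begins.
- r.finish_job(): hands the job in, once; it reports no verdict.
Trained networks look in a picture, given as the dict that the camera call returned (one of the last four; its "shot" number tells which), for a name from the list of things; names that differ only in an ending like _2 or _b are one class to them, and where a whole thing is asked for, a point or a joint stands for the part that bears it (a point fixed in the world has none). Each returns a list of dicts, best first, with "p" (0 to 1); they miss things now and then, are a little off and sometimes report something else, mostly with a low value. They report only what shows in the picture. A call takes as long as a camera call. They do not tell look-alikes from the thing itself.
- r.spot_in(picture, name): "box" ([left, top, width, height] in pixels, round what is visible of it).
- r.outline_of(picture, name): "mask" (384x512 bool, what is visible of it) and "box" ([left, top, width, height] in pixels, round what is visible of it).
The state is a dict: "time": time; "joint_pos": joint angles; "qd": joint speeds; "tau": joint torques, N m; "position": TCP position; "orientation": TCP orientation; "wrist_force": force on the tool from outside, world axes, zero at the start; "torque": the same for the moment, N m; "gripper_width": opening from 0.0 (shut) to 1.0 (fully open).
Only numpy, scipy, OpenCV 4.12 (cv2) and the standard library are available. Lean on these libraries where they do the work, as an engineer would, in place of code of your own. Each camera call takes 0.05 s, during which the arm holds its last target.

## Task

The aluminium mould half is to have its back engraved. Turn it over and set it down gently, ring cavities down, on the vacuum chuck so that it sits flat between the locating pins; the wooden rack will hold it on end while you change your grip. Then open the chuck's vacuum valve half way, the lever on the red 45 degree mark, without disturbing the tin or the dropper bottle.

Things in the scene. Friction and masses are not known exactly. Their poses are not given: they have to be found in the camera images.
- mould: the loose mould half: bright aluminium plate 120 x 66 x 12 mm, about 0.26 kg, at the start face up on a steel bench block, its ends overhanging about 28 mm. Its face has three ring cavities and a dark runner line; its back is plain. Origin at the centre of the back, x along the 120 mm, y along the 66 mm, z out of the face (down when it lies face down). Graspable across its 66 mm width.
- mould_face (a point): centre of the mould half's face, 12 mm along z from the centre of its back; same axes as the mould
- steel_block: the loose square steel bench block under the mould half, 63 x 63 x 20 mm, 0.62 kg; origin at the centre of its underside. It need not stay where it is.
- rack_groove (a point): middle of the groove's floor, 10 mm above the bench, in a low wooden rack fixed to the bench (104 mm along x, 70 mm along y, 46 mm high). The groove runs along x, open at both ends, is about 15 mm wide and 33 mm deep, its mouth flared to about 30 mm. The mould half put in on a short end stands upright, its 66 mm along x, rising 120 mm over this point, with some 1.3 mm play each side.
- chuck_seat (a point): centre of the black sealing face on top of the vacuum chuck's pedestal (108 x 54 mm, narrower than the mould), 34 mm above the bench; z up, x away from the robot. The mould half lies here with its 120 mm along x (either way round) and its 66 mm along y, between six pins that leave it 1.5 mm play on each side.
- chuck: vacuum chuck, fixed; origin on the bench below the seat, same axes. Base 134 mm along x, y from -62 to +118 mm, 12 mm thick. Pins 8 mm thick, tapered tips 42.5 mm above the bench: at x = 0 and 46 mm beside both long sides (y = +-38.5 mm), and at the ends (x = +-65.5 mm, y = 0). The half towards the robot (-x) has none beside its long sides: room for fingers. A gauge at (40, 78) mm is 38 mm high.
- valve_stem (a point): the valve's turning axis (vertical) at the top of the lever's hub, 53 mm above the bench, 86 mm along +y of the chuck from the seat's centre, fixed to the chuck with the same axes
- valve_grip (a point): middle of the red grip of the valve lever, 64 mm from the stem's axis, 52.5 mm above the bench; it moves with the lever. The point's x axis lies along the lever, pointing from grip to stem; the grip is 52 mm long, 14 mm wide and 9 mm thick, with 36 mm of free height below it.
- valve (a joint): angle of the valve lever in rad: 0 shut (the lever points along the chuck's -x, towards the robot), growing clockwise as seen from above, 1.57 fully open (the lever points along +y of the chuck); 0.785 is half open, on the red 45 degree mark. It stays where it is left (friction about 0.12 N m).
- tin: round silver tin, 60 mm wide and 27 mm high, near the front right, bystander
- flux_bottle: small brown dropper bottle, 102 mm high, upright behind the work, bystander
Not all that is in view belongs to the job. There is more than one size of the mould; the one meant has the size given above.

How it is judged:
By the outcome, as a careful person would: the job done as asked, in the order asked, and still so for the second after the job is handed in, with the robot touching nothing.
It also fails if it takes over 72 s, if anything falls off the work surface, if the arm or the gripper's body presses on something with over 40 N, if the wrist force passes 120 N, or if a joint passes its speed limit or range.

## Working session

There is one attempt and no reset: what is moved stays moved. The work goes in short steps, Python scripts to look and compute and a tool call to move; the robot and the scene stay as the last step left them, time stands still between calls to the robot, and variables do not carry over. Pictures are saved under pics/ and viewed, and the job is handed in when it is done.

Besides the shell and the picture viewer there is one more tool, called as name(argument=value, ...) on one line, values as JSON. play_rows: Moves the arm, as the interface text tells. Its arguments: {"type":"object","properties":{"series":{"type":"array","items":{"type":"array","items":{"type":"array","items":{"type":"number"}}}},"claw":{"type":"number"},"grip_force":{"type":"number"}},"required":["series"]}

```bash
ls; mkdir -p pics; cat > h.py <<'E'
import numpy as np, cv2
from bench import r
def save(p,n): cv2.imwrite(f'pics/{n}.png',cv2.cvtColor(p['image'],cv2.COLOR_RGB2BGR))
def cloud(p):
    z=p['z_map']; v,u=np.mgrid[0:z.shape[0],0:z.shape[1]]
    c=np.stack([(u-p['cx'])/p['fx']*z,-(v-p['cy'])/p['fy']*z,-z,np.ones_like(z)],-1)
    w=c@np.linalg.inv(p['view']).T
    w=w[...,:3].copy(); w[z<=0]=np.nan
    return w
def proj(p,X):
    X=np.atleast_2d(X); c=np.c_[X,np.ones(len(X))]@np.array(p['view']).T
    return np.c_[p['cx']+p['fx']*c[:,0]/-c[:,2], p['cy']-p['fy']*c[:,1]/-c[:,2]]
E
python3 - <<'E'
from h import *
s=r.read_state(); print({k:np.round(v,3).tolist() for k,v in s.items()})
for n in ['scene','top']:
    p=r.read_camera(n); save(p,n+'0'); print(n,[k for k in p],p['fx'],p['cx'],np.round(p['view'],3).tolist())
    np.savez(f'{n}0.npz',**{k:v for k,v in p.items()})
    for t in ['mould','rack_groove','chuck','valve_grip','tin','flux_bottle','steel_block']:
        print(t,[(d['box'],round(d['p'],2)) for d in r.spot_in(p,t)][:4])
E
```

```text
pics
{'time': 0.0, 'joint_pos': [-74.656, 13.682, -0.819, 75.586, -0.001, 89.999], 'qd': [-0.032, 0.099, 0.042, -0.029, -0.088, -0.035], 'tau': [0.001, -53.877, 34.644, 0.018, 0.0, 0.0], 'position': [0.139, -0.506, 0.231], 'orientation': [[0.964, 0.265, -0.0], [0.265, -0.964, 0.001], [-0.0, -0.002, -1.0]], 'wrist_force': [-0.101, -0.671, -0.501], 'torque': [-0.025, 0.022, -0.032], 'gripper_width': 0.997}
scene ['image', 'z_map', 'fx', 'fy', 'cx', 'cy', 'view', 'shot'] 467.94716501457515 255.23964513518936 [[-0.477, -0.879, 0.005, 0.232], [0.39, -0.207, 0.897, -0.291], [-0.788, 0.43, 0.442, -0.853], [0.0, 0.0, 0.0, 1.0]]
mould [([160.7, 237.1, 49.6, 19.3], 0.93), ([189.9, 173.6, 11.9, 28.4], 0.21)]
rack_groove []
chuck [([258.5, 171.1, 39.2, 34.0], 0.68), ([158.5, 237.4, 51.5, 19.3], 0.47)]
valve_grip [([276.8, 177.0, 15.6, 21.0], 0.45)]
tin []
flux_bottle [([188.5, 172.5, 12.3, 30.8], 0.5)]
steel_block []
top ['image', 'z_map', 'fx', 'fy', 'cx', 'cy', 'view', 'shot'] 468.8332803721448 251.32563538081243 [[-0.012, -1.0, -0.015, -0.016], [0.995, -0.013, 0.101, -0.583], [-0.101, -0.014, 0.995, -1.264], [0.0, 0.0, 0.0, 1.0]]
mould [([148.6, 209.7, 44.2, 35.1], 0.89), ([332.3, 207.2, 32.0, 31.2], 0.62)]
rack_groove [([270.1, 211.8, 40.6, 45.3], 0.73)]
chuck [([292.7, 141.3, 68.5, 52.8], 0.66)]
valve_grip [([299.0, 163.5, 11.4, 36.7], 0.46)]
tin [([319.8, 262.7, 22.8, 22.1], 0.94)]
flux_bottle []
steel_block []
```

View pics/scene0.png

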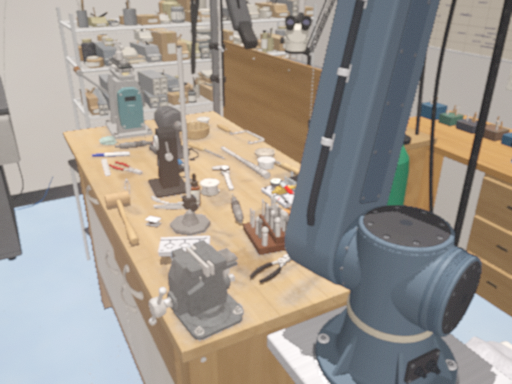

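View pics/top0.png

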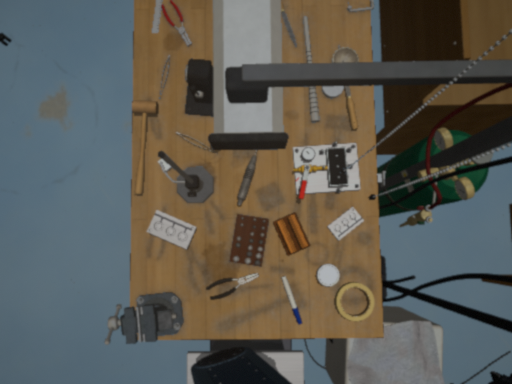

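```bash
python3 - <<'E'
from h import *
p=np.load('top0.npz'); im=p['image'][130:310,120:380]
cv2.imwrite('pics/top0c.png',cv2.cvtColor(cv2.resize(im,None,fx=3,fy=3,interpolation=cv2.INTER_CUBIC),cv2.COLOR_RGB2BGR))
p=np.load('scene0.npz'); im=p['image'][150:310,100:340]
cv2.imwrite('pics/scene0c.png',cv2.cvtColor(cv2.resize(im,None,fx=3,fy=3,interpolation=cv2.INTER_CUBIC),cv2.COLOR_RGB2BGR))
E
```

```text
(no output)
```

View pics/top0c.png

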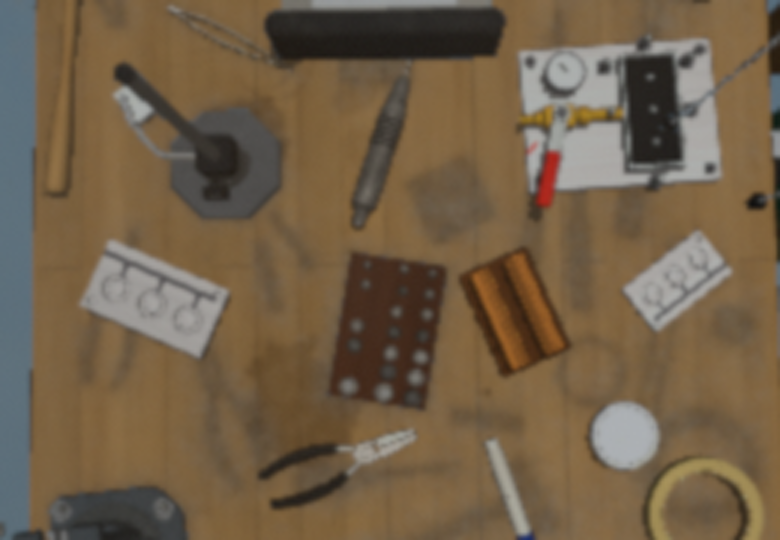

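View pics/scene0c.png

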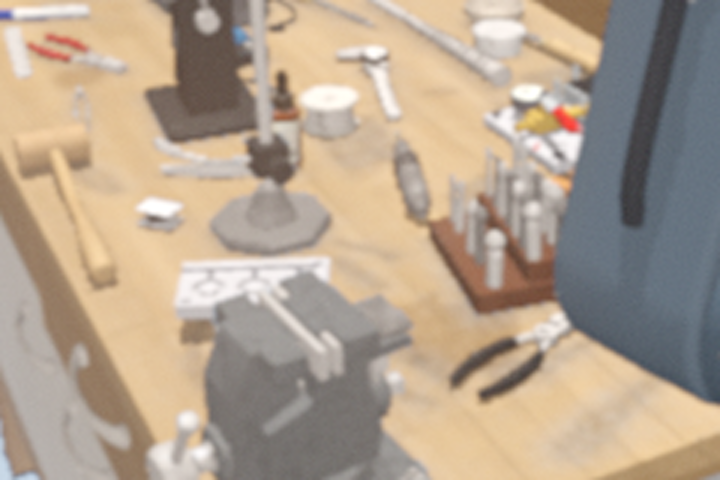

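```bash
python3 - <<'E'
from h import *
p=dict(np.load('top0.npz')); w=cloud(p); im=p['image']
def z(box): 
    x,y,a,b=[int(t) for t in box]; s=w[y:y+b,x:x+a].reshape(-1,3); s=s[~np.isnan(s[:,0])]; return s
# height map views
Z=w[...,2]; print('bench z',np.nanmedian(Z[260:280,200:300]))
for n,b in dict(mL=[140,200,65,52],mR=[325,200,45,45],rack=[265,205,50,55],chuck=[288,138,78,60],tin=[315,258,30,32]).items():
    s=z(b); h=s[s[:,2]>0.008]
    print(n,len(h),'zpct',np.round(np.percentile(h[:,2],[5,25,50,75,95,99]),4))
    for lo,hi in [(0.009,0.016),(0.016,.024),(.024,.03),(.03,.037),(.037,.048),(.048,.06)]:
        q=h[(h[:,2]>lo)&(h[:,2]<hi)]
        if len(q)>15:
            r_=cv2.minAreaRect((q[:,:2]*1000).astype(np.float32)); print('  ',lo,hi,len(q),np.round(r_[0],1),np.round(r_[1],1),round(r_[2],1), np.round(q[:,2].mean(),4))
np.set_printoptions(linewidth=250)
hm=np.clip(np.nan_to_num(Z)*4000,0,255).astype(np.uint8)[120:310,120:385]
cv2.imwrite('pics/hm.png',cv2.applyColorMap(cv2.resize(hm,None,fx=3,fy=3,interpolation=cv2.INTER_NEAREST),cv2.COLORMAP_JET))
E
```

```text
bench z -0.0006543812788752934
mL 1120 zpct [0.0203 0.0287 0.0308 0.0325 0.0353 0.0369]
   0.009 0.016 47 [506.8 118. ] [141.7  48.1] 16.1 0.0128
   0.016 0.024 24 [519.4 176.1] [111.9 131.7] 63.1 0.0215
   0.024 0.03 377 [488.1 198. ] [120.6  66. ] 66.4 0.0281
   0.03 0.037 658 [488.4 197.6] [120.   65.8] 65.6 0.0324
mR 325 zpct [0.0082 0.009  0.01   0.0112 0.0134 0.0154]
   0.009 0.016 242 [ 499.7 -282.7] [48.4 89.1] 36.8 0.0109
rack 876 zpct [0.0088 0.0114 0.0392 0.0437 0.0473 0.0498]
   0.009 0.016 261 [ 466.2 -113.7] [106.3 107.1] 23.4 0.0112
   0.016 0.024 30 [ 480.4 -105.9] [93.2 68.4] 89.2 0.0206
   0.024 0.03 16 [ 458.5 -109.6] [100.4  68.3] 81.4 0.027
   0.03 0.037 28 [ 469.3 -125.7] [89.4 36. ] 22.9 0.0348
   0.037 0.048 457 [ 471.8 -108.1] [109.6  98.2] 21.4 0.043
   0.048 0.06 25 [ 472.  -132.2] [88.8 46.7] 21.8 0.0492
chuck 2946 zpct [0.009  0.0117 0.0158 0.0339 0.0553 0.3225]
   0.009 0.016 1351 [ 654.9 -233.7] [142.4 180. ] 3.2 0.0122
   0.016 0.024 141 [ 650.9 -228.7] [133.1 177.7] 4.9 0.0187
   0.024 0.03 150 [ 668.7 -231.4] [154.3 117.7] 65.7 0.0279
   0.03 0.037 728 [ 669.1 -234.9] [152.9 121.1] 64.4 0.0335
   0.037 0.048 200 [ 667.6 -228.8] [141.7 125.8] 70.7 0.0395
   0.048 0.06 153 [ 613.7 -167.1] [14.3 93.5] 78.2 0.0546
tin 414 zpct [0.0215 0.0242 0.0259 0.0277 0.0303 0.0325]
   0.016 0.024 93 [ 356.  -237.1] [78.  55.8] 79.5 0.0225
   0.024 0.03 289 [ 349.2 -231.7] [80.3 58.8] 19.0 0.0266
   0.03 0.037 28 [ 360.6 -228.6] [51.3 44.5] 84.8 0.0311
```

View pics/hm.png

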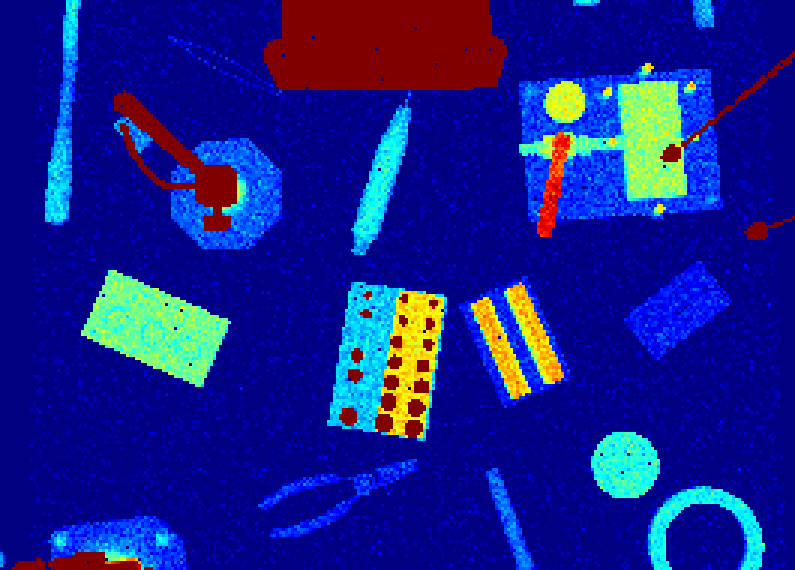

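```bash
python3 - <<'E'
from h import *
p=dict(np.load('top0.npz')); w=cloud(p); Z=w[...,2]
m=(np.nan_to_num(Z)>0.06).astype(np.uint8)
n,l,st,c=cv2.connectedComponentsWithStats(m)
for i in range(1,n):
    if st[i,4]<6: continue
    q=w[l==i]; print(st[i].tolist(),'x',np.round(np.percentile(q[:,0],[1,99]),3),'y',np.round(np.percentile(q[:,1],[1,99]),3),'z',np.round(np.percentile(q[:,2],[1,50,99]),3))
# chain
for u,v in [(343,171),(352,165),(365,155),(380,146),(372,197),(400,185),(360,170)]:
    print((u,v),np.round(w[v,u],3))
Y=np.nan_to_num(Z)
for v in range(120,200,6): print(v,[int(1000*t) for t in Y[v,336:400:3]])
E
```

```text
[185, 0, 327, 226, 26420] x [0.516 1.044] y [-0.592  0.114] z [0.071 0.743 0.823]
[495, 29, 17, 17, 55] x [0.609 0.613] y [-0.241 -0.236] z [0.942 0.954 0.966]
[158, 150, 41, 47, 532] x [0.574 0.662] y [0.119 0.215] z [0.07  0.093 0.475]
[241, 217, 3, 3, 6] x [0.511 0.516] y [-0.001  0.005] z [0.061 0.067 0.069]
[253, 218, 3, 3, 7] x [0.507 0.512] y [-0.033 -0.027] z [0.084 0.086 0.092]
[263, 220, 3, 3, 7] x [0.503 0.507] y [-0.059 -0.053] z [0.062 0.091 0.096]
[240, 223, 4, 3, 9] x [0.495 0.501] y [-0.     0.007] z [0.065 0.069 0.073]
[253, 225, 3, 4, 9] x [0.486 0.494] y [-0.032 -0.027] z [0.081 0.086 0.091]
[262, 226, 3, 4, 10] x [0.483 0.491] y [-0.056 -0.051] z [0.086 0.092 0.097]
[250, 232, 4, 4, 14] x [0.468 0.476] y [-0.027 -0.019] z [0.087 0.09  0.097]
[261, 233, 4, 4, 12] x [0.465 0.473] y [-0.055 -0.048] z [0.082 0.088 0.094]
[237, 236, 4, 5, 16] x [0.455 0.466] y [0.008 0.016] z [0.062 0.069 0.072]
[249, 238, 5, 5, 18] x [0.45 0.46] y [-0.027 -0.016] z [0.085 0.092 0.096]
[259, 240, 4, 4, 16] x [0.447 0.455] y [-0.05  -0.042] z [0.083 0.087 0.092]
[236, 243, 5, 5, 18] x [
[... 1972 characters left out ...]
12, 10, 366, 9, -7, 3, 0, -3, 0, 3, -895, -905, -911, -300, -231, -175, -132, -89]
168 [37, 32, 31, 42, 288, 12, 8, 8, 0, -2, -1, -3, 1, -3, -409, -341, -268, -231, -188, -152, -118, -78]
174 [36, 32, 34, 33, 13, 14, 16, 15, 0, -7, 0, 3, 1, -2, -257, -257, -243, -211, -179, -144, -109, -75]
180 [31, 32, 34, 31, 27, 14, 8, 14, -2, 0, 3, -3, 0, 0, -265, -261, -244, -212, -175, -142, -109, -82]
186 [14, 11, 16, 6, 8, 10, 5, 19, 8, -4, 0, 2, 0, -2, -328, -265, -248, -213, -189, -167, -136, 530]
192 [-2, 8, -2, 0, -2, -2, -1, -1, 0, 0, -2, -5, 0, -2, -352, -314, 433, -246, -216, -188, -164, -139]
198 [0, -2, 0, 1, 0, 0, 0, 4, 0, 1, 2, 332, 347, 345, -383, -348, -315, -290, -255, -225, -200, -187]
```

```bash
python3 - <<'E'
from h import *
p=dict(np.load('top0.npz')); w=cloud(p); Z=np.nan_to_num(w[...,2])
im=p['image'][20:210,320:512]
cv2.imwrite('pics/c1.png',cv2.cvtColor(cv2.resize(im,None,fx=3,fy=3,interpolation=cv2.INTER_CUBIC),cv2.COLOR_RGB2BGR))
s=dict(np.load('scene0.npz'))
print(proj(s,[[.61,-.238,.25],[.61,-.238,.5],[.61,-.238,.8],[.54,-.278,.345],[.54,-.278,.8],[.66,-.235,.034]]).round())
# points in column regions, above .1
q=w.reshape(-1,3); 
for c in [(.61,-.238),(.54,-.278)]:
    d=np.hypot(q[:,0]-c[0],q[:,1]-c[1])<.035
    k=q[d&(q[:,2]>.1)]; k=k[np.argsort(k[:,2])]; print(len(k)); print(np.round(k[::max(1,len(k)//15)],3))
k=q[(q[:,2]>.2)&(q[:,1]<-.15)&(q[:,0]>.3)&(q[:,0]<.8)&(q[:,2]<.9)]
print(len(k)); k=k[np.argsort(k[:,2])]; print(np.round(k[::25],3))
E
```

```text
[[ 309.  119.]
 [ 314.   25.]
 [ 322. -112.]
 [ 338.   89.]
 [ 355. -115.]
 [ 295.  182.]]
1340
[[ 0.611 -0.235  0.221]
 [ 0.61  -0.238  0.532]
 [ 0.611 -0.239  0.702]
 [ 0.63  -0.259  0.79 ]
 [ 0.629 -0.215  0.796]
 [ 0.629 -0.236  0.802]
 [ 0.629 -0.255  0.808]
 [ 0.633 -0.244  0.811]
 [ 0.636 -0.235  0.811]
 [ 0.631 -0.229  0.812]
 [ 0.635 -0.233  0.812]
 [ 0.642 -0.245  0.813]
 [ 0.636 -0.244  0.813]
 [ 0.611 -0.239  0.86 ]
 [ 0.611 -0.237  0.922]
 [ 0.613 -0.238  0.965]]
388
[[ 0.542 -0.274  0.323]
 [ 0.544 -0.275  0.347]
 [ 0.542 -0.279  0.447]
 [ 0.54  -0.279  0.54 ]
 [ 0.538 -0.278  0.593]
 [ 0.539 -0.278  0.635]
 [ 0.54  -0.278  0.667]
 [ 0.54  -0.279  0.699]
 [ 0.539 -0.28   0.73 ]
 [ 0.538 -0.278  0.759]
 [ 0.539 -0.278  0.781]
 [ 0.541 -0.279  0.802]
 [ 0.538 -0.278  0.823]
 [ 0.541 -0.279  0.843]
 [ 0.541 -0.279  0.856]
 [ 0.538 -0.28   0.875]]
8758
[[ 0.516 -0.43   0.2  ]
 [ 0.504 -0.438  0.201]
 [ 0.65  -0.464  0.203]
 ...
 [ 0.612 -0.239  0.87 ]
 [ 0.611 -0.238  0.879]
 [ 0.609 -0.238  0.892]]
```

View pics/c1.png

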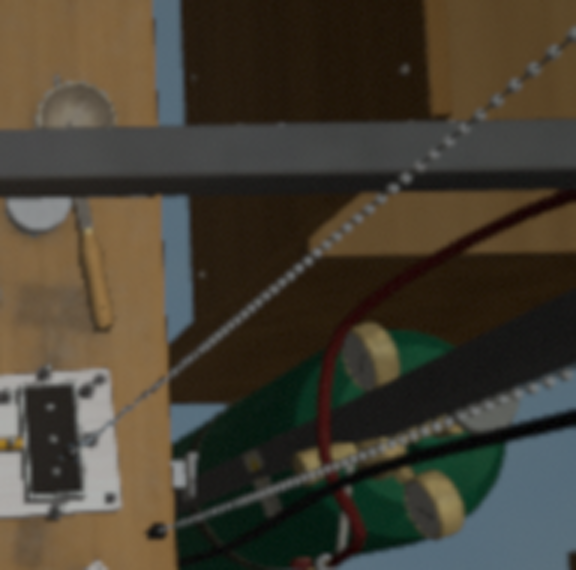

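```bash
python3 - <<'E'
from h import *
p=r.read_camera('wrist'); save(p,'w0'); s=r.read_state()
V=np.linalg.inv(p['view']); R=s['orientation'];R=np.array(R);t=np.array(s['position'])
print(p['fx'],p['fy'],p['cx'],p['cy']); print('cam in tool: rot',np.round(R.T@V[:3,:3],3).tolist(),'pos',np.round(R.T@(V[:3,3]-t),4))
p=dict(np.load('top0.npz')); w=cloud(p); im=p['image'].astype(int)
def fit(mask,zlo,zhi):
    q=w[mask&(w[...,2]>zlo)&(w[...,2]<zhi)]; return q
R_,G,B=im[...,0],im[...,1],im[...,2]
# lever red
m=(R_>120)&(G<70)&(B<80); m[:160]=0; m[205:]=0; m[:,:290]=0; m[:,310:]=0
q=w[m]; print('red',len(q),q.mean(0)); pc=cv2.fitLine(q[:,:2].astype(np.float32),cv2.DIST_L2,0,.01,.01).ravel(); print(pc, np.degrees(np.arctan2(pc[1],pc[0])))
# chuck seat dark top
m=(R_<60)&(G<60)&(B<60); m[:145]=0;m[190:]=0;m[:,:322]=0;m[:,350:]=0
q=w[m&(abs(w[...,2]-.034)<.006)]; print('seat',len(q),cv2.minAreaRect((q[:,:2]*1000).astype(np.float32)),np.median(q,0))
# base
m=(R_>140)&(G>140)&(B>140); m[:138]=0;m[198:]=0;m[:,:288]=0;m[:,:]=m; m[:,364:]=0
q=w[m&(abs(w[...,2]-.012)<.008)]; print('base',len(q),cv2.minAreaRect((q[:,:2]*1000).astype(np.float32)))
E
```

```text
322.51963142456884 322.51963142456884 256.2954013005066 191.44898050454032
cam in tool: rot [[-0.002, 0.952, 0.305], [1.0, 0.002, 0.0], [-0.0, 0.305, -0.952]] pos [ 0.0782 -0.0004 -0.1433]
red 76 [ 0.58895335 -0.16095882  0.05662928]
[ 0.98185885 -0.18961324  0.5889534  -0.16095883] -10.930214
seat 484 ((655.61962890625, -264.13330078125), (53.48198699951172, 95.94486999511719), 87.58767700195312) [ 0.65791739 -0.25973948  0.03360248]
base 1256 ((654.7713623046875, -233.86761474609375), (132.24557495117188, 178.4889373779297), 2.8412508964538574)
```

View pics/w0.png

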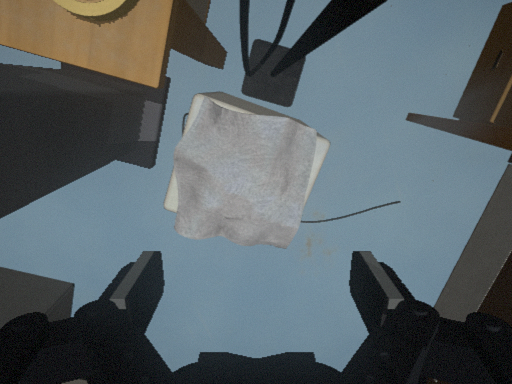

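play_rows(series=[[[0,40,15,0,0,0],[5,80,30,0,0,0],[10,120,45,0,0,0],[15,160,60,0,0,0],[30,200,70,0,0,0],[60,230,70,0,0,0],[95,250,70,0,0,0],[130,270,70,0,0,0],[170,280,70,0,0,0],[205,290,70,0,0,0],[240,300,70,0,0,0],[270,306,70,0,0,0],[281,306,70,0,0,0],[281,306,70,0,0,0]]])

```text
time: 2.02
position: [0.4221, -0.1998, 0.3005]
orientation: [[0.964, 0.267, -0.001], [0.267, -0.964, 0.0], [-0.0, -0.001, -1.0]]
wrist_force: [-1.3, 0.1, -0.9]
gripper_width: 1.0
```

```bash
cat >> h.py <<'E'
import json
def log():
    s=r.read_state(); open('log.jsonl','a').write(json.dumps({k:np.asarray(v).tolist() for k,v in s.items()})+'\n')
    print('t',round(s['time'],2),'q',np.round(s['joint_pos'],1),'p',np.round(s['position'],4),'F',np.round(s['wrist_force'],1),'T',np.round(s['torque'],2),'g',round(s['gripper_width'],3)); print(np.round(s['orientation'],3).tolist()); return s
def shot(n,name='wrist'):
    p=r.read_camera(name); save(p,n); np.savez(n+'.npz',**{k:v for k,v in p.items()}); return p
E
python3 - <<'E'
from h import *
log(); p=shot('w1'); save(p,'w1')
im=cv2.resize(p['image'],None,fx=1.55,fy=1.55,interpolation=cv2.INTER_CUBIC); cv2.imwrite('pics/w1b.png',cv2.cvtColor(im,cv2.COLOR_RGB2BGR))
for t in ['mould','rack_groove','chuck','chuck_seat','valve_grip','tin','flux_bottle','steel_block']:
        print(t,[(np.round(d['box']),round(d['p'],2)) for d in r.spot_in(p,t)][:4])
E
```

```text
t 2.02 q [-25.3   7.1   1.   84.    0.  139.2] p [ 0.4221 -0.1998  0.3005] F [-1.3  0.1 -0.9] T [-0.03  0.01  0.03] g 1.0
[[0.964, 0.267, -0.001], [0.267, -0.964, 0.0], [-0.0, -0.001, -1.0]]
mould [(array([297.,  81.,  79.,  60.]), 0.72)]
rack_groove [(array([179.,  51.,  69.,  90.]), 0.81)]
chuck [(array([251.,   0., 160.,  45.]), 0.86)]
chuck_seat [(array([250.,   0., 159.,  47.]), 0.71)]
valve_grip [(array([253.,   0.,  17.,  25.]), 0.71)]
tin [(array([247., 177.,  41.,  48.]), 0.92)]
flux_bottle []
steel_block []
```

View pics/w1b.png

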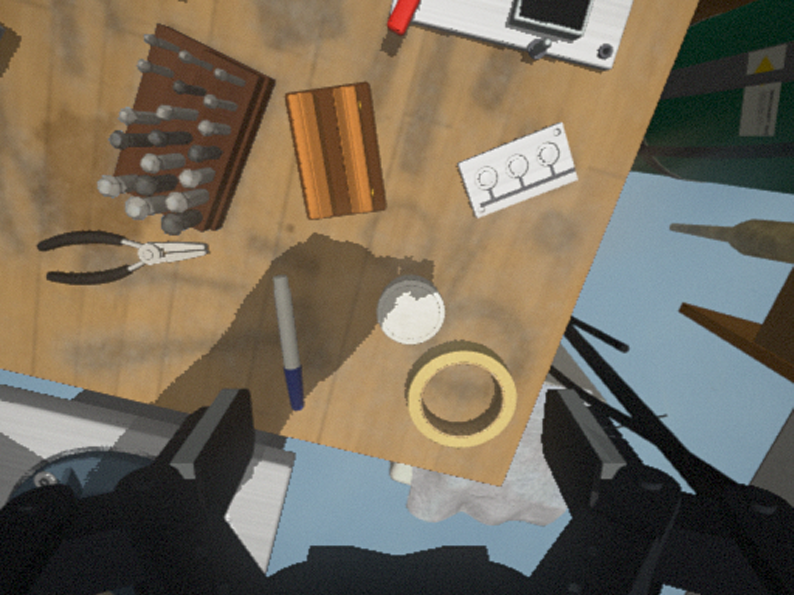

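```bash
cat >> h.py <<'E'
from scipy.spatial.transform import Rotation as Ro
def tool(az,e,flip=False):
    """tool frame: z=a at azimuth az, elevation e below horizontal; x_tool up side"""
    az,e=np.radians([az,e]); a=np.array([np.cos(e)*np.cos(az),np.cos(e)*np.sin(az),-np.sin(e)])
    x=np.array([np.sin(e)*np.cos(az),np.sin(e)*np.sin(az),np.cos(e)])
    if flip: x=-x
    return np.c_[x,np.cross(a,x),a]
def turn(Rt,R0=None):
    if R0 is None: R0=np.array(r.read_state()['orientation'])
    return Ro.from_matrix(Rt@R0.T).as_rotvec(degrees=True)
E
python3 - <<'E'
from h import *
print(turn(tool(65.8,45)), turn(tool(65.8,75)))
E
```

```text
[ 30.17346591 -35.24525487  47.83639009] [ 10.06816735 -11.73847663  50.22299239]
```

play_rows(series=[[[2,35,0,3,-3.5,4.8],[4,70,0,6,-7,9.6],[6,105,0,9,-10.5,14.4],[8,140,0,12,-14,19.1],[10,175,0,15,-17.6,23.9],[12,210,0,18,-21,28.7],[14,245,-10,21,-24.6,33.5],[16,275,-45,24,-28,38.3],[19,293,-85,27,-31.5,43],[19,293,-125,30.2,-35.2,47.8],[19,293,-165,30.2,-35.2,47.8],[19,293,-200,30.2,-35.2,47.8],[19,293,-205,30.2,-35.2,47.8],[19,293,-205,30.2,-35.2,47.8]]])

```text
time: 3.63
position: [0.4369, 0.0926, 0.0955]
orientation: [[0.294, 0.912, 0.286], [0.644, -0.411, 0.646], [0.706, -0.006, -0.708]]
wrist_force: [0.3, -0.0, 1.1]
gripper_width: 1.001
```

```bash
python3 - <<'E'
from h import *
log(); p=shot('w2')
im=cv2.resize(p['image'],None,fx=1.55,fy=1.55,interpolation=cv2.INTER_CUBIC); cv2.imwrite('pics/w2b.png',cv2.cvtColor(im,cv2.COLOR_RGB2BGR))
E
```

```text
t 3.63 q [-16.8   9.9 -44.8  28.3  44.5 100.4] p [0.4369 0.0926 0.0955] F [ 0.3 -0.   1.1] T [-0.64  0.26  0.01] g 1.001
[[0.294, 0.912, 0.286], [0.644, -0.411, 0.646], [0.706, -0.006, -0.708]]
```

View pics/w2b.png

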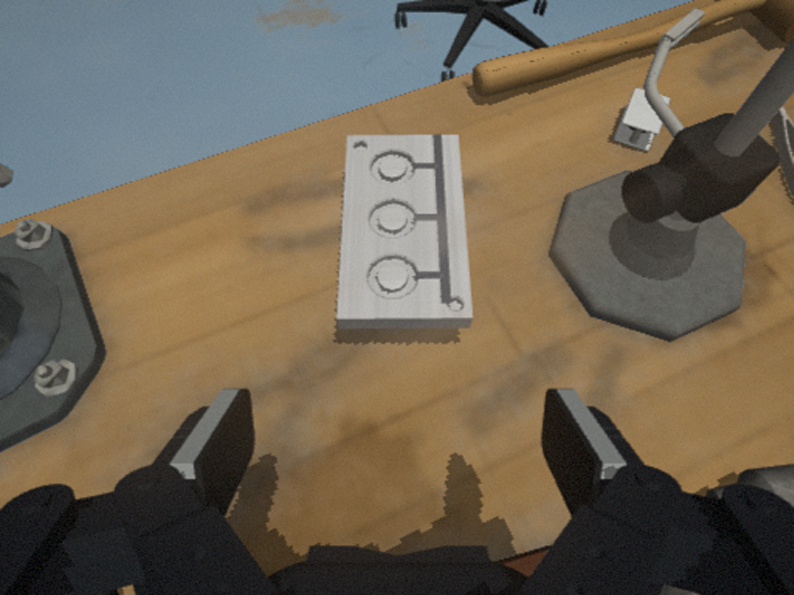

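```bash
cat >> h.py <<'E'
def platefit(p,zlo,zhi,box):
    w=cloud(p); m=np.zeros(w.shape[:2],bool); x,y,a,b=box; m[y:y+b,x:x+a]=1
    im=p['image'].astype(int); bright=(im.min(-1)>140)
    q=w[m&(w[...,2]>zlo)&(w[...,2]<zhi)]
    return q
E
python3 - <<'E'
from h import *
p=dict(np.load('w2.npz')); w=cloud(p)
q=w[80:215,215:310].reshape(-1,3); q=q[(q[:,2]>.02)]
print(len(q),np.percentile(q[:,2],[2,10,50,90,98]))
f=q[(abs(q[:,2]-np.median(q[:,2]))<.004)]
c=(f[:,:2]*1000).astype(np.float32); print(cv2.minAreaRect(c))
# robust extents along fixed directions
for ang in np.arange(64,68.1,.5):
    d=np.array([np.cos(np.radians(ang)),np.sin(np.radians(ang))]); n=np.array([-d[1],d[0]])
    A=c@d;Bq=c@n; pa=np.percentile(A,[.7,99.3]);pb=np.percentile(Bq,[.7,99.3]); ctr=d*pa.mean()+n*pb.mean()
    print(ang,np.ptp(pa).round(2),np.ptp(pb).round(2),ctr.round(1))
bench=w[215:235,160:220].reshape(-1,3); print('bench z',np.nanmedian(bench[:,2]))
# kin fit
from scipy.optimize import least_squares
L=[json.loads(l) for l in open('log.jsonl')]
L.insert(0,dict(joint_pos=[-74.656,13.682,-.819,75.586,0,90],position=[.139,-.506,.231],orientation=[[.964,.265,0],[.265,-.964,.001],[0,-.002,-1]]))
for s in L: print(np.round(s['joint_pos'],2),np.round(s['position'],4))
E
```

```text
9969 [0.02477721 0.02863499 0.03205809 0.03288417 0.03335019]
((487.5435791015625, 197.74072265625), (121.67173767089844, 66.24830627441406), 65.83658599853516)
64.0 119.52 66.05 [487.4 197. ]
64.5 119.36 65.57 [487.4 197. ]
65.0 119.26 65.2 [487.4 197. ]
65.5 119.19 65.12 [487.3 197.1]
66.0 119.2 65.09 [487.3 197.1]
66.5 119.37 65.17 [487.2 197.2]
67.0 119.38 65.48 [487.1 197.1]
67.5 119.6 65.93 [487.1 197.1]
68.0 119.79 66.27 [487.1 197.1]
bench z -0.00021102017161109266
[-74.66  13.68  -0.82  75.59   0.    90.  ] [ 0.139 -0.506  0.231]
[-2.5340e+01  7.0900e+00  1.0300e+00  8.3980e+01  1.0000e-02  1.3917e+02] [ 0.4221 -0.1998  0.3005]
[-16.82   9.86 -44.79  28.32  44.51 100.45] [0.4369 0.0926 0.0955]
```

play_rows(series=[[[8,17,-18,0,0,0],[16,34,-36,0,0,0],[24,50,-54,0,0,0],[31,64,-69,0,0,0],[36,73,-79,0,0,0],[38.5,78.5,-84.5,0,0,0],[38.5,78.5,-84.5,0,0,0],[38.5,78.5,-84.5,0,0,0]]])

```text
time: 4.35
position: [0.4783, 0.1711, 0.0147]
orientation: [[0.289, 0.912, 0.29], [0.644, -0.409, 0.646], [0.708, 0.001, -0.706]]
wrist_force: [0.1, 0.6, 0.7]
gripper_width: 1.0
```

```bash
python3 - <<'E'
from h import *
log(); p=shot('w3'); p2=shot('s3','scene')
im=np.hstack([p['image'],p2['image']]); cv2.imwrite('pics/ws3.png',cv2.cvtColor(cv2.resize(im,(800,300),interpolation=cv2.INTER_AREA),cv2.COLOR_RGB2BGR))
E
```

```text
t 4.35 q [ -4.   20.3 -51.7  -1.2  41.6 117.5] p [0.4783 0.1711 0.0147] F [0.1 0.6 0.7] T [-0.59  0.26 -0.01] g 1.0
[[0.289, 0.912, 0.29], [0.644, -0.409, 0.646], [0.708, 0.001, -0.706]]
```

View pics/w3.png

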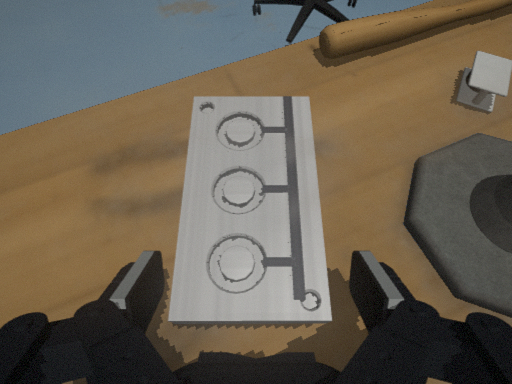

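View pics/s3.png

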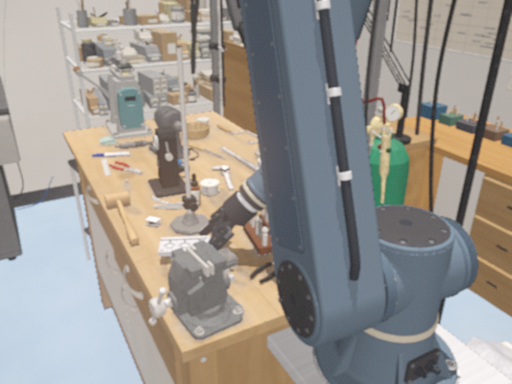

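play_rows(series=[[[-2.5,1,-2,0,0,0],[-2.5,1,-2,0,0,0],[-2.5,1,-2,0,0,0]]])

```text
time: 4.7
position: [0.4757, 0.1712, 0.013]
orientation: [[0.29, 0.912, 0.292], [0.644, -0.411, 0.645], [0.708, 0.001, -0.706]]
wrist_force: [-0.2, -0.5, -0.3]
gripper_width: 0.995
```

play_rows(series=[[[0,0,0,0,0,0],[0,0,0,0,0,0],[0,0,0,0,0,0],[0,0,0,0,0,0],[0,0,0,0,0,0],[0,0,0,0,0,0]]], claw=0, grip_force=80)

```text
time: 5.2
position: [0.4757, 0.1712, 0.0136]
orientation: [[0.289, 0.911, 0.292], [0.643, -0.411, 0.646], [0.709, 0.001, -0.705]]
wrist_force: [-4.5, -6.3, 9.9]
gripper_width: 0.759
```

```bash
python3 - <<'E'
from h import *
log(); p=shot('w4')
E
```

```text
t 5.2 q [ -4.   20.4 -52.3  -1.9  41.6 117.7] p [0.4757 0.1712 0.0136] F [-4.5 -6.3  9.9] T [-0.1   0.35  0.27] g 0.759
[[0.289, 0.911, 0.292], [0.643, -0.411, 0.646], [0.709, 0.001, -0.705]]
```

View pics/w4.png

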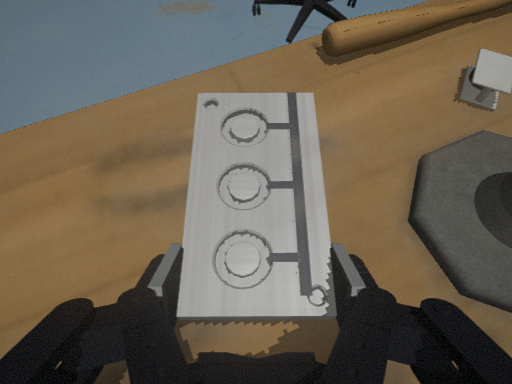

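play_rows(series=[[[0,0,5,0,0,0],[0,0,15,0,0,0],[0,0,30,0,0,0],[0,-3,50,0,0,0],[0,-6,80,0,0,0],[0,-10,110,0,0,0],[0,-15,140,0,0,0],[0,-20,170,0,0,0],[0,-20,170,0,0,0],[0,-20,170,0,0,0]]])

```text
time: 6.08
position: [0.4764, 0.1507, 0.185]
orientation: [[0.288, 0.911, 0.295], [0.644, -0.412, 0.645], [0.709, 0.004, -0.705]]
wrist_force: [-0.1, -0.2, -3.1]
gripper_width: 0.759
```

```bash
cat >> h.py <<'E'
def plate_in_tool(p,s,box,tmax=.006):
    """fit plane of pixels in box -> normal & rect in tool frame"""
    w=cloud(p); x,y,a,b=box; q=w[y:y+b,x:x+a].reshape(-1,3); q=q[~np.isnan(q[:,0])]
    R=np.array(s['orientation']);t=np.array(s['position']); qt=(q-t)@R
    return qt
def planefit(q,it=20,thr=.002):
    c=np.median(q,0); sel=np.ones(len(q),bool)
    for i in range(it):
        c=q[sel].mean(0); n=np.linalg.svd(q[sel]-c,full_matrices=False)[2][2]
        d=abs((q-c)@n); sel=d<max(thr,.02*(1-i/10))
    return c,n,sel
E
python3 - <<'E'
from h import *
s=log(); p=shot('w5')
qt=plate_in_tool(p,s,[200,100,120,190])
c,n,sel=planefit(qt); print('plane c',c.round(4),'n',n.round(4),sel.mean(),'tilt from x-tool',np.degrees(np.arctan2(n[2],n[0])))
E
```

```text
t 6.08 q [ -7.    2.7 -36.8  33.6  42.5 113.9] p [0.4764 0.1507 0.185 ] F [-0.1 -0.2 -3.1] T [-1.15  0.5   0.01] g 0.759
[[0.288, 0.911, 0.295], [0.644, -0.412, 0.645], [0.709, 0.004, -0.705]]
plane c [0.0326 0.0027 0.0066] n [ 0.7102 -0.0033 -0.704 ] 0.8554625550660793 tilt from x-tool -44.747046929865235
```

View pics/w5.png

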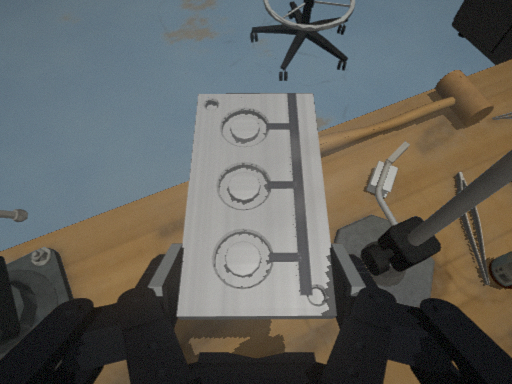

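```bash
python3 - <<'E'
from h import *
s=json.loads(open('log.jsonl').read().strip().split('\n')[-1])
p=dict(np.load('w5.npz')); qt=plate_in_tool(p,s,[160,80,190,245])
N=np.array([.710,0,-.704]); L=np.array([-.704,0,-.710])
c0=np.array([.0326,.0027,.0066]); k=qt[abs((qt-c0)@N)<.0025]; print(len(k))
print('L ext',np.percentile(k@L,[.5,1,99,99.5,100]).round(4),'y ext',np.percentile(k[:,1],[.3,.7,99.3,99.7]).round(4),'N',np.median(k@N))
# yaw within plane of plate relative to jaw axis
# rack
for f,zb in [('top0',[255,195,75,75]),('w1',[165,35,100,120])]:
    p=dict(np.load(f+'.npz')); w=cloud(p); x,y,a,b=zb; im=p['image']
    q=w[y:y+b,x:x+a].reshape(-1,3); col=im[y:y+b,x:x+a].reshape(-1,3).astype(int)
    ok=~np.isnan(q[:,0]); q=q[ok];col=col[ok]
    print(f,'bench',np.median(q[q[:,2]<.006][:,2]).round(4))
    t=q[(q[:,2]>.038)&(q[:,2]<.054)]; 
    m=np.ones(len(t),bool); m=(abs(t[:,0]-.47)<.08)&(t[:,1]<-.06)
    t=t[m]; print(len(t),cv2.minAreaRect((t[:,:2]*1000).astype(np.float32)))
    for ang in np.arange(19,26,1):
        d=np.array([np.cos(np.radians(ang)),np.sin(np.radians(ang))]); n=np.array([-d[1],d[0]])
        A=t[:,:2]@d*1000;B=t[:,:2]@n*1000; pa=np.percentile(A,[.7,99.3]);pb=np.percentile(B,[.7,99.3])
        h,e=np.histogram(B,bins=np.arange(-330,-220,3)) 
        print(ang,np.ptp(pa).round(1),np.ptp(pb).round(1),(d*pa.mean()+n*pb.mean()).round(1), 'perp ctr',pb.mean().round(2))
    # groove floor points
    g=q[(abs(q[:,2]-.010)<.004)&(np.hypot(q[:,0]-.47,q[:,1]+.11)<.045)]
    ang=21.5; d=np.array([np.cos(np.radians(ang)),np.sin(np.radians(ang))]); n=np.array([-d[1],d[0]])
    B=g[:,:2]@n*1000; print('groove floor',len(g),np.percentile(B,[5,50,95]))
E
```

```text
28093
L ext [-0.0889 -0.0879  0.03    0.0302  0.0336] y ext [-0.0344 -0.0328  0.0326  0.0336] N 0.01851978157417189
top0 bench -0.001
453 ((472.9811096191406, -112.63860321044922), (109.51311492919922, 87.54642486572266), 22.29017448425293)
19 102.2 87.4 [ 471.5 -114.5] perp ctr -261.78
20 103.1 86.4 [ 471.7 -114.5] perp ctr -268.95
21 103.8 85.3 [ 471.9 -114.5] perp ctr -276.03
22 104.8 84.1 [ 472.1 -114.5] perp ctr -283.04
23 105.5 83.2 [ 472.3 -114.6] perp ctr -290.05
24 106.1 82.4 [ 472.7 -114.8] perp ctr -297.09
25 107.1 82.1 [ 472.9 -115.2] perp ctr -304.24
groove floor 220 [-302.63178439 -291.27017579 -262.53298078]
w1 bench 0.0
2463 ((474.5411376953125, -119.0704345703125), (110.29676055908203, 74.06387329101562), 22.992168426513672)
19 94.3 55.1 [ 472.1 -132. ] perp ctr -278.5
20 93.9 53.9 [ 472.  -132.1] perp ctr -285.57
21 93.6 52.8 [ 471.9 -132.2] perp ctr -292.54
22 93.3 51.8 [ 471.7 -132.4] perp ctr -299.45
23 92.8 51.0 [ 471.7 -132.6] perp ctr -306.38
24 93.2 51.7 [ 471.8 -132.4] perp ctr -312.9
25 93.5 52.9 [ 471.9 -132.3] perp ctr -319.31
groove floor 811 [-299.84017516 -292.51404244 -262.32751752]
```

```bash
python3 - <<'E'
from h import *
for f,ctr in [('w1',None),('top0',None)]:
    p=dict(np.load(f+'.npz')); w=cloud(p); q=w.reshape(-1,3); col=p['image'].reshape(-1,3)
    m=(abs(q[:,0]-.472)<.09)&(abs(q[:,1]+.12)<.08); q=q[m];col=col[m]
    G=np.zeros((180*3,160*3,3),np.uint8); H=np.zeros((180*3,160*3),np.uint8)
    v=((.562-q[:,0])*3000).astype(int).clip(0,539); u=((-.04-q[:,1])*3000).astype(int).clip(0,479)
    for a,b,z,c in zip(v,u,q[:,2],col):
        cv2.circle(H,(int(b),int(a)),2 if f=='w1' else 4,int(np.clip(z*4500,0,255)),-1); cv2.circle(G,(int(b),int(a)),2 if f=='w1' else 4,tuple(int(x) for x in c[::-1]),-1)
    cv2.imwrite(f'pics/rk_{f}.png',cv2.resize(np.hstack([G,cv2.applyColorMap(H,cv2.COLORMAP_JET)]),(800,450)))
E
```

```text
(no output)
```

View pics/rk_w1.png

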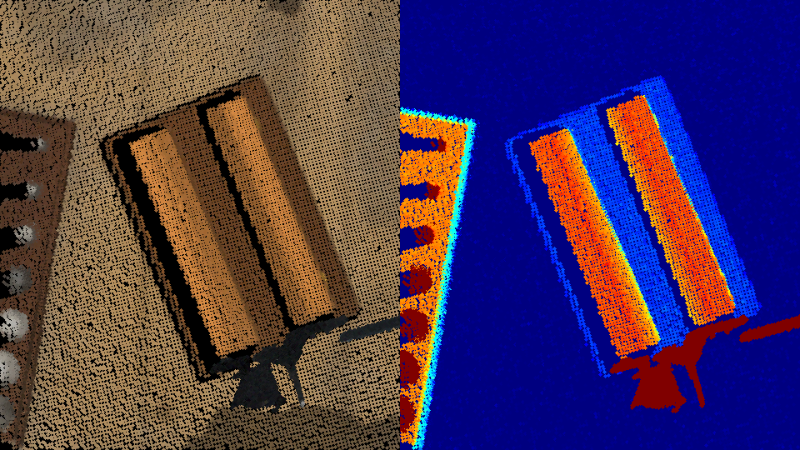

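View pics/rk_top0.png

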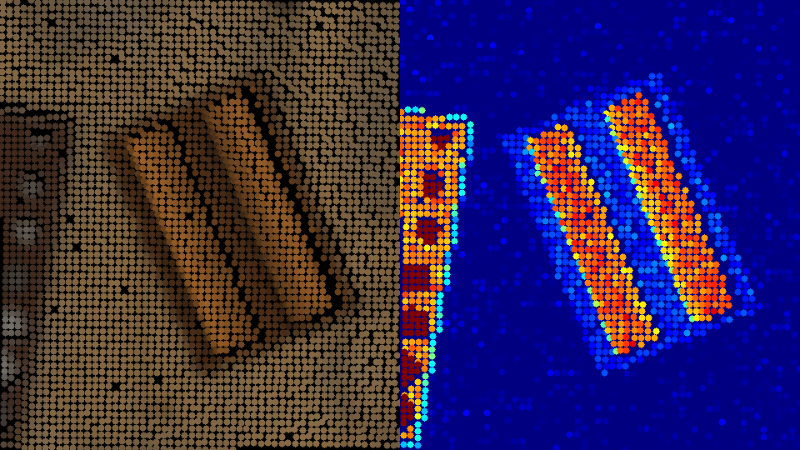

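```bash
python3 - <<'E'
from h import *
for f in ['w1','top0']:
    p=dict(np.load(f+'.npz')); w=cloud(p); q=w.reshape(-1,3); q=q[~np.isnan(q[:,0])]
    ang0=23.; d=np.array([np.cos(np.radians(ang0)),np.sin(np.radians(ang0))]); n=np.array([-d[1],d[0]])
    c0=np.array([.4712,-.1328]); A=(q[:,:2]-c0)@d*1000; B=(q[:,:2]-c0)@n*1000; z=q[:,2]*1000
    S=(abs(A)<60)&(abs(B)<42)
    m=S&(z>6)&(z<52); print(f,'all rect',cv2.minAreaRect(np.c_[A,B][m].astype(np.float32)),'pct A',np.percentile(A[m],[.5,99.5]),'B',np.percentile(B[m],[.5,99.5]))
    # rails: edges of top per slice along A
    for name,sg in [('left',B>0),('right',B<0)]:
        k=S&sg&(z>39)&(z<54); 
        bins=np.arange(-45,46,10); med=[];
        for a0 in bins[:-1]:
            kk=k&(A>=a0)&(A<a0+10)
            if kk.sum()>8: med.append((a0+5,np.percentile(B[kk],3),np.percentile(B[kk],97),kk.sum()))
        med=np.array(med); f1=np.polyfit(med[:,0],med[:,1],1); f2=np.polyfit(med[:,0],med[:,2],1)
        print(name,'low edge',f1.round(3),'high edge',f2.round(3),'z med',np.median(z[k]).round(1), 'A ext',np.percentile(A[k],[1,99]).round(1))
    # z profile across B
    k=S&(abs(A)<30)
    print([(b,int(np.median(z[k&(B>=b)&(B<b+2)]).round()) if (k&(B>=b)&(B<b+2)).sum()>5 else None) for b in range(-40,40,2)])
E
```

```text
w1 all rect ((-0.020778656005859375, -0.028766632080078125), (70.1517105102539, 103.92662811279297), 89.81582641601562) pct A [-50.78767155  51.24822678] B [-34.81386799  34.23809575]
left low edge [-3.000e-03  8.372e+00] high edge [-1.0000e-03  2.4546e+01] z med 44.7 A ext [-45.6  46. ]
right low edge [-1.0000e-03 -2.5245e+01] high edge [-2.000e-03 -8.681e+00] z med 44.9 A ext [-45.4  45.8]
[(-40, 0), (-38, 0), (-36, 7), (-34, 10), (-32, 11), (-30, 11), (-28, 11), (-26, 38), (-24, 45), (-22, 45), (-20, 45), (-18, 46), (-16, 46), (-14, 44), (-12, 43), (-10, 41), (-8, None), (-6, 11), (-4, 11), (-2, 11), (0, 11), (2, 11), (4, 11), (6, 23), (8, 41), (10, 43), (12, 44), (14, 46), (16, 46), (18, 45), (20, 45), (22, 45), (24, 44), (26, None), (28, None), (30, 11), (32, 10), (34, 9), (36, 0), (38, 0)]
top0 all rect ((2.031169891357422, 2.0968780517578125), (104.98693084716797, 74.15702819824219), 0.22646653652191162) pct A [-49.93938517  52.90979755] B [-34.54595602  34.20231798]
left low edge [-7.000e-03  9.072e+00] high edge [2.0000e-03 2.4469e+01] z med 43.9 A ext [-44.4  46.8]
right low edge [ 2.0000e-03 -2.4745e+01] high edge [ 0.011 -9.57 ] z med 43.9 A ext [-44.5  47. ]
[(-40, 0), (-38, -1), (-36, 8), (-34, 10), (-32, 9), (-30, 11), (-28, None), (-26, 42), (-24, 45), (-22, 44), (-20, 43), (-18, 45), (-16, 45), (-14, 41), (-12, 40), (-10, 38), (-8, 15), (-6, 9), (-4, 9), (-2, 7), (0, 10), (2, 11), (4, 11), (6, None), (8, 40), (10, 43), (12, 43), (14, 46), (16, 47), (18, 44), (20, 44), (22, 44), (24, 33), (26, 9), (28, 10), (30, 9), (32, 9), (34, 2), (36, -1), (38, -1)]
```

```bash
cat > kin.py <<'E'
import numpy as np, json
from scipy.optimize import least_squares
def fk(q,P):
    a,l2,l3,h,d4,lt,o2=P; q=np.radians(q)
    b=q[1]-q[2]+q[3]
    rad=np.array([np.cos(q[0]),np.sin(q[0]),0]);t=np.array([-np.sin(q[0]),np.cos(q[0]),0]);Z=np.array([0,0,1.])
    el=rad*(a+l2*np.sin(q[1]))+Z*(h+l2*np.cos(q[1]))
    w4=el+l3*(rad*np.cos(q[1]-q[2])-Z*np.sin(q[1]-q[2]))+o2*(rad*np.sin(q[1]-q[2])+Z*np.cos(q[1]-q[2]))
    u=rad*np.cos(b)-Z*np.sin(b); w5=w4+d4*u
    d=np.cos(q[4])*u+np.sin(q[4])*t
    return w5+lt*d,el,w4,w5,d
def load():
    L=[json.loads(l) for l in open('log.jsonl')]
    return [(s['joint_pos'],np.array(s['position'])) for s in L]+[([-74.656,13.682,-.819,75.586,0,90],np.array([.139,-.506,.231]))]
def fit():
    D=load(); f=lambda P:np.concatenate([(fk(q,P)[0]-p)*1000 for q,p in D]+[np.array([P[6],P[4]-.05])*1e-1])
    s=least_squares(f,[0,.4,.4,.3,.05,.3067,0]); return s
if __name__=='__main__':
    s=fit(); print(s.x.round(4),abs(s.fun).max(), len(load()))
E
python3 kin.py
```

```text
[-1.000e-04  5.727e-01  3.964e-01  1.950e-01  1.388e-01  3.068e-01
  2.500e-02] 0.21729138615581012 6
```

```bash
cat >> kin.py <<'E'
PK=np.array([-1e-4,.5727,.3964,.195,.1388,.3068,.025])
RNG=np.array([[-152.45,152.45],[-59.26,108.67],[-65.41,83.53],[-104.44,129.93],[-82.83,76.93],[-180,180]])
def full(q):
    p,el,w4,w5,d=fk(q,PK); qr=np.radians(q); b=qr[1]-qr[2]+qr[3]
    rad=np.array([np.cos(qr[0]),np.sin(qr[0]),0]);t=np.array([-np.sin(qr[0]),np.cos(qr[0]),0]);Z=np.array([0,0,1.])
    u=rad*np.cos(b)-Z*np.sin(b); v=rad*np.sin(b)+Z*np.cos(b); s=-np.sin(qr[4])*u+np.cos(qr[4])*t
    x=-np.cos(qr[5])*v+np.sin(qr[5])*s
    return p,np.c_[x,np.cross(d,x),d],el,w4,w5
def ik(p,R,q0=(-15,10,-30,50,0,100)):
    best=None
    for q1 in [q0,(-15,10,-30,50,0,-100),(-15,20,-50,20,20,150),(-15,20,-30,50,-20,30),(-15,20,-30,50,20,-30)]:
        f=lambda q:np.concatenate([(full(q)[0]-p)*10,(full(q)[1]-R)[:,[0,2]].ravel()])
        s=least_squares(f,q1,bounds=(RNG[:,0],RNG[:,1]),x_scale=10.)
        c=s.cost+1e-9*np.sum((s.x-np.array(q0))**2)
        if best is None or c<best[0]: best=(c,s.x,s.cost)
    return best[1],best[2]
E
cat > chk.py <<'E'
from h import *; from kin import *
L=[json.loads(l) for l in open('log.jsonl')]
for s in L: print(abs(full(s['joint_pos'])[1]-np.array(s['orientation'])).max().round(3),end=' ')
print()
chains=[(.611,-.238,.22),(.540,-.278,.32)]
def report(nm,p,R):
    q,c=ik(np.array(p),R); P,RR,el,w4,w5=full(q)
    print(nm,'cost %.1e'%c,'q',q.round(0),'J5',w5.round(3),'J4',w4.round(3),'el',el.round(2))
    for ch in chains:
        pts=np.concatenate([np.linspace(P,w5,20),np.linspace(w5,w4,20),np.linspace(w4,el,40)]); k=pts[:,2]>ch[2]-.05
        if k.any(): print('   chain',ch,'min dist',np.hypot(*(pts[k,:2]-np.array(ch[:2])).T).min().round(3))
xr=np.array([np.cos(np.radians(22.9)),np.sin(np.radians(22.9))])
base=np.array([.4712,-.1328])-.012*xr
for t in (45,):
    a=tool(22.9-90,90-t); a=np.c_[-a[:,0],-a[:,1],a[:,2]]  # x_tool outward (hand side)
    report('rack left t%d'%t,np.r_[base,.105]+.023*a[:,2],a); report('  up60',np.r_[base,.175]+.023*a[:,2],a)
for t in (15,18,22,30):
    a=tool(22.9+90,90-t); a=np.c_[-a[:,0],-a[:,1],a[:,2]]
    report('rack right t%d'%t,np.r_[base,.105]+.023*a[:,2],a); report('  up60',np.r_[base,.19]+.023*a[:,2],a)
for e in (15,18,22,30):
    a=tool(3,e); report('chuck e%d'%e,np.array([.621,-.264,.040])+.023*a[:,2],a)
E
python3 chk.py
```

```text
0.0 0.0 0.0 0.0 0.0 
rack left t45 cost 1.5e-23 q [  7.  11. -46.  18. -43.  68.] J5 [0.382 0.047 0.306] J4 [0.346 0.043 0.44 ] el [0.11 0.01 0.76]
   chain (0.611, -0.238, 0.22) min dist 0.247
   chain (0.54, -0.278, 0.32) min dist 0.327
  up60 cost 1.7e-18 q [  7.   5. -39.  31. -43.  68.] J5 [0.382 0.047 0.376] J4 [0.346 0.043 0.51 ] el [0.04 0.01 0.77]
   chain (0.611, -0.238, 0.22) min dist 0.177
   chain (0.54, -0.278, 0.32) min dist 0.259
rack right t15 cost 4.5e-20 q [ -23.   22.  -13.   66.   10. -137.] J5 [ 0.489 -0.205  0.379] J4 [ 0.513 -0.215  0.515] el [ 0.2  -0.08  0.72]
   chain (0.611, -0.238, 0.22) min dist 0.101
   chain (0.54, -0.278, 0.32) min dist 0.068
  up60 cost 6.8e-20 q [ -23.   19.   -5.   77.   10. -137.] J5 [ 0.489 -0.205  0.464] J4 [ 0.513 -0.215  0.6  ] el [ 0.17 -0.07  0.74]
   chain (0.611, -0.238, 0.22) min dist 0.101
   chain (0.54, -0.278, 0.32) min dist 0.068
rack right t18 cost 9.6e-19 q [ -24.   24.  -11.   68.   12. -138.] J5 [ 0.494 -0.218  0.375] J4 [ 0.524 -0.231  0.51 ] el [ 0.21 -0.09  0.72]
   chain (0.611, -0.238, 0.22) min dist 0.088
 
[... 1379 characters left out ...]
4, -0.278, 0.32) min dist 0.177
chuck e18 cost 1.5e-19 q [-38.  50. -61. -88.  39. 165.] J5 [ 0.351 -0.278  0.128] J4 [ 0.252 -0.199  0.183] el [ 0.34 -0.27  0.56]
   chain (0.611, -0.238, 0.22) min dist 0.268
   chain (0.54, -0.278, 0.32) min dist 0.195
chuck e22 cost 1.1e-25 q [-38.  45. -59. -76.  37. 162.] J5 [ 0.358 -0.278  0.146] J4 [ 0.261 -0.203  0.212] el [ 0.32 -0.25  0.6 ]
   chain (0.611, -0.238, 0.22) min dist 0.289
   chain (0.54, -0.278, 0.32) min dist 0.224
chuck e30 cost 1.2e-19 q [-36.  35. -55. -53.  33. 158.] J5 [ 0.376 -0.277  0.182] J4 [ 0.286 -0.211  0.265] el [ 0.27 -0.2   0.66]
   chain (0.611, -0.238, 0.22) min dist 0.225
   chain (0.54, -0.278, 0.32) min dist 0.263
```

```bash
python3 - <<'E'
from h import *; from kin import *
s=r.read_state(); P,R,el,w4,w5=full(s['joint_pos']); print(P,w5,w4,el)
p=shot('t5','top'); w=cloud(p); print(proj(p,[P,w5,w4,el]).round())
im=cv2.resize(p['image'][130:384,120:380],None,fx=3,fy=3); cv2.imwrite('pics/t5c.png',cv2.cvtColor(cv2.resize(im,(780,600)),cv2.COLOR_RGB2BGR))
q=w.reshape(-1,3); q=q[~np.isnan(q[:,0])]; q=q[q[:,2]>.12]
for nm,a,b in [('tool',P,w5),('54',w5,w4),('43',w4,el),]:
    d=(b-a)/np.linalg.norm(b-a); L=np.linalg.norm(b-a)
    for f in np.arange(0,1.01,.2):
        c=a+(b-a)*f; k=q[abs((q-c)@d)<.008]; rr=np.linalg.norm((k-c)-np.outer((k-c)@d,d),axis=1); rr=rr[rr<.13]
        print(nm,round(f,1),len(rr),np.percentile(rr,[5,50,95,100]).round(3) if len(rr)>5 else '')
E
```

```text
[0.4754423  0.15092477 0.18343006] [ 0.38564948 -0.0469737   0.3999934 ] [ 0.34592575 -0.04213519  0.53289959] [ 0.02743409 -0.00334159  0.76702793]
[[179. 232.]
 [262. 275.]
 [260. 306.]
 [229. 638.]]
tool 0.0 270 [0.017 0.03  0.041 0.046]
tool 0.2 188 [0.036 0.047 0.063 0.066]
tool 0.4 35 [0.035 0.037 0.04  0.04 ]
tool 0.6 66 [0.032 0.039 0.041 0.041]
tool 0.8 164 [0.038 0.039 0.041 0.042]
tool 1.0 150 [0.052 0.058 0.074 0.08 ]
54 0.0 175 [0.052 0.058 0.064 0.066]
54 0.2 204 [0.05  0.053 0.063 0.065]
54 0.4 175 [0.046 0.052 0.061 0.063]
54 0.6 220 [0.042 0.046 0.052 0.055]
54 0.8 35 [0.043 0.044 0.052 0.053]
54 1.0 247 [0.049 0.055 0.071 0.073]
43 0.0 624 [0.048 0.055 0.071 0.074]
43 0.2 770 [0.045 0.048 0.061 0.065]
43 0.4 0 
43 0.6 0 
43 0.8 0 
43 1.0 0
```

View pics/t5c.png

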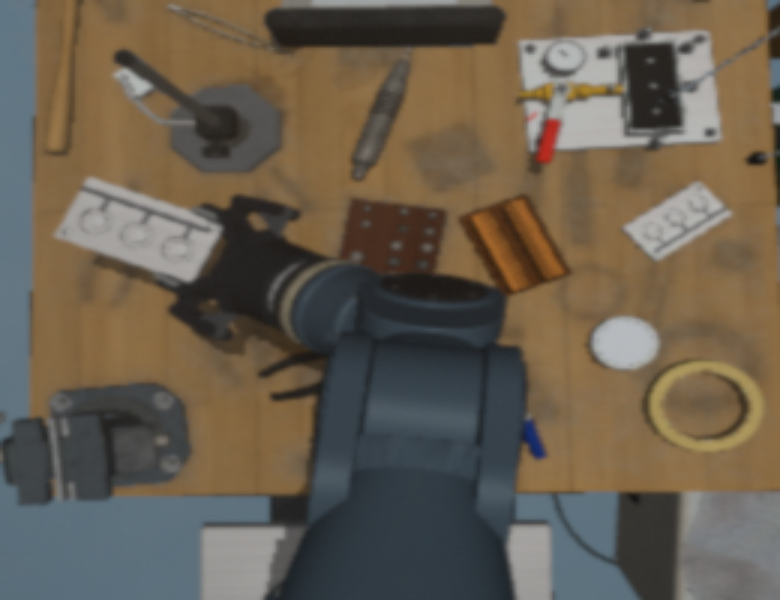

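```bash
cat >> h.py <<'E'
def rackR(Nt,Lt,naz):
    Nt=Nt/np.linalg.norm(Nt); Lt=Lt/np.linalg.norm(Lt); T=np.c_[Nt,np.cross(Nt,Lt),Lt]
    n=np.array([np.cos(np.radians(naz)),np.sin(np.radians(naz)),0]); z=np.array([0,0,1.]); W=np.c_[n,np.cross(n,z),z]
    return W@T.T
E
cat > pl.py <<'E'
from h import *; from kin import *
N=np.array([.710,0,-.704]); Lv=np.array([-.704,0,-.710]); Bt=N*.0125+Lv*(-.0894)
R1=rackR(N,Lv,112.9)
E
python3 - <<'E'
from pl import *
s=r.read_state(); R0=np.array(s['orientation']);t0=np.array(s['position'])
for z in (.10,.012):
    tcp=np.array([.4712,-.1328,z])-R1@Bt; q,c=ik(tcp,R1); print(z,'tcp',tcp.round(4),'shift',((tcp-t0)*1000).round(1),'rv',turn(R1,R0).round(2),q.round(0),c)
print(R1.round(3).tolist())
rv=turn(R1,R0)
tcp=np.array([.4712,-.1328,.10])-R1@Bt
for f in np.linspace(0,1,8):
    R=Ro.from_rotvec(rv*f,degrees=True).as_matrix()@R0
    pts=[R@(N*.0125+Lv*l+np.array([0,y,0])) for l in (-.0894,.0306) for y in (-.033,.033)]
    print(f.round(2),'plate low',min(x[2] for x in pts).round(3),'ext y',min(x[1] for x in pts).round(3),max(x[1] for x in pts).round(3), 'x max',max(x[0] for x in pts).round(3), ik(t0+np.array([0,0,.1])+f*(tcp-t0-np.array([0,0,.1])),R)[1].round(8))
E
```

```text
0.1 tcp [ 0.4761 -0.1443  0.1894] shift [   1.2 -295.4    7. ] rv [-91.94   1.11  36.95] [  8.   3. -35.  38. -43.  69.] 2.541540458309619e-18
0.012 tcp [ 0.4761 -0.1443  0.1014] shift [   1.2 -295.4  -81. ] rv [-91.94   1.11  36.95] [  8.  11. -43.  22. -43.  69.] 3.8728178584292936e-28
[[-0.276, 0.921, 0.274], [0.654, 0.389, -0.649], [-0.704, 0.0, -0.71]]
0.0 plate low 0.012 ext y -0.041 0.095 x max 0.067 0.0
0.14 plate low -0.01 ext y -0.036 0.096 x max 0.06 0.0
0.29 plate low -0.031 ext y -0.028 0.09 x max 0.053 0.0
0.43 plate low -0.051 ext y -0.018 0.08 x max 0.046 0.0
0.57 plate low -0.067 ext y -0.011 0.067 x max 0.039 0.0
0.71 plate low -0.079 ext y -0.008 0.056 x max 0.034 0.0
0.86 plate low -0.087 ext y -0.005 0.042 x max 0.029 0.0
1.0 plate low -0.089 ext y -0.001 0.024 x max 0.026 0.0
```

play_rows(series=[[[0,-10,35,-6,0,2.5],[0,-25,70,-12,0,5],[0,-45,95,-18.5,0.2,7.4],[0,-65,100,-24.5,0.3,9.9],[0,-85,100,-30.6,0.4,12.3],[0,-105,100,-36.8,0.4,14.8],[0,-125,100,-43,0.5,17.2],[0,-145,100,-49,0.6,19.7],[0,-165,100,-55.2,0.7,22.2],[1,-185,100,-61.3,0.7,24.6],[1,-207,95,-67.4,0.8,27.1],[1,-230,85,-73.6,0.9,29.6],[1,-255,70,-79.7,1,32],[1,-280,50,-85.8,1,34.5],[1.2,-295.4,35,-91.9,1.1,37],[1.2,-295.4,30,-91.9,1.1,37],[1.2,-295.4,30,-91.9,1.1,37],[1.2,-295.4,30,-91.9,1.1,37]]])

```text
time: 7.68
position: [0.4767, -0.1433, 0.2122]
orientation: [[-0.277, 0.921, 0.273], [0.657, 0.389, -0.646], [-0.701, 0.001, -0.713]]
wrist_force: [-0.2, -0.1, -2.2]
gripper_width: 0.75
```

```bash
python3 - <<'E'
from pl import *
s=log(); p=shot('w6'); t=shot('t6','top'); sc=shot('s6','scene')
R=np.array(s['orientation']); print('bottom mid',(np.array(s['position'])+R@Bt).round(4),'rot err',turn(R1,R).round(2))
E
```

```text
t 7.68 q [  7.9   2.  -32.1  41.6 -42.6  69.5] p [ 0.4767 -0.1433  0.2122] F [-0.2 -0.1 -2.2] T [ 0.94  0.34 -0.02] g 0.75
[[-0.277, 0.921, 0.273], [0.657, 0.389, -0.646], [-0.701, 0.001, -0.713]]
bottom mid [ 0.4718 -0.1314  0.1229] rot err [-0.24 -0.05 -0.  ]
```

View pics/w6.png

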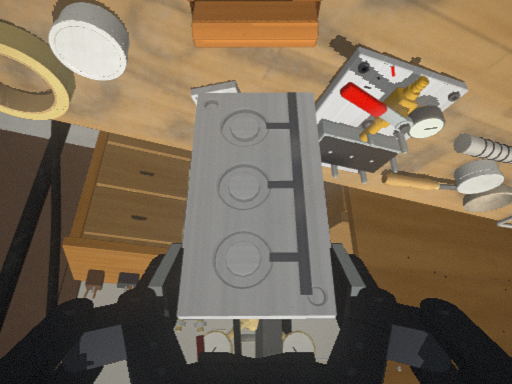

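View pics/s6.png

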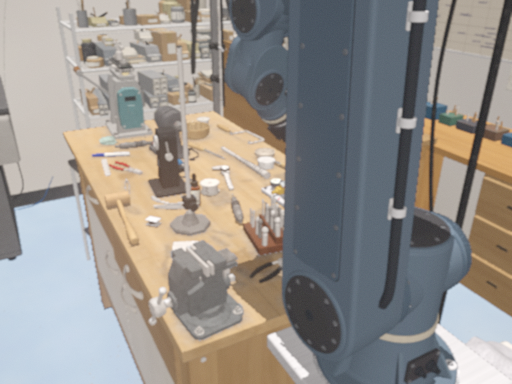

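```bash
python3 - <<'E'
from pl import *
s=json.loads(open('log.jsonl').read().strip().split('\n')[-1]); R=np.array(s['orientation']);t0=np.array(s['position'])
p=dict(np.load('w6.npz')); qt=plate_in_tool(p,s,[200,100,115,200]); c,n,sel=planefit(qt); print(n.round(4),'c',c.round(4),'face N', (c@N).round(4), 'world n',(R@n).round(4))
qt=plate_in_tool(p,s,[150,70,200,260]); k=qt[abs((qt-c)@n)<.0025]; print('L',np.percentile(k@Lv,[.5,1,99,99.5]).round(4),'y',np.percentile(k[:,1],[.5,1,99,99.5]).round(4))
# far edge line of plate in y/L : slope
e=[]
for y0 in np.arange(-.03,.03,.005):
    kk=k[(k[:,1]>y0)&(k[:,1]<y0+.005)]; e.append((y0+.0025,np.percentile(kk@Lv,1)))
e=np.array(e); print('far edge slope deg',np.degrees(np.polyfit(e[:,0],e[:,1],1)[0]), e[:,1].round(4))
w=cloud(p); q=w[0:50,185:330].reshape(-1,3); q=q[~np.isnan(q[:,0])]; tt=q[(q[:,2]>.035)&(q[:,2]<.055)]; print('rack rail seen',len(tt),np.median(tt,0).round(4), cv2.minAreaRect((tt[:,:2]*1000).astype(np.float32)))
xr=np.array([.921,.389]); nn=np.array([-.389,.921]); A=(tt[:,:2]-[.4712,-.1328])@xr*1000; B=(tt[:,:2]-[.4712,-.1328])@nn*1000; print('A',np.percentile(A,[1,99]).round(1),'B',np.percentile(B,[1,99]).round(1),np.median(tt[:,2]))
E
```

```text
[-0.708   0.002   0.7062] c [0.0298 0.0014 0.004 ] face N 0.0183 world n [ 0.3909 -0.9204 -0.0072]
L [-0.0876 -0.0866  0.0312  0.0314] y [-0.0347 -0.0328  0.0324  0.0328]
far edge slope deg 0.10884782206631782 [-0.0864 -0.0864 -0.0865 -0.0867 -0.0869 -0.0868 -0.0871 -0.0864 -0.0862
 -0.0866 -0.0864 -0.0864]
rack rail seen 3728 [ 0.476  -0.1445  0.0438] ((473.881591796875, -139.07176208496094), (94.2636489868164, 35.793888092041016), 23.172399520874023)
A [-45.7  45.6] B [-23.8   9.9] 0.043794114909863846
```

play_rows(series=[[[-0.8,-0.8,-12,-0.4,-0.15,0],[-0.8,-0.8,-30,-0.4,-0.15,0],[-0.8,-0.8,-48,-0.4,-0.15,0],[-0.8,-0.8,-60,-0.4,-0.15,0],[-0.8,-0.8,-68,-0.4,-0.15,0],[-0.8,-0.8,-70,-0.4,-0.15,0],[-0.8,-0.8,-70,-0.4,-0.15,0]]])

```text
time: 8.42
position: [0.4774, -0.1444, 0.1443]
orientation: [[-0.272, 0.921, 0.278], [0.652, 0.389, -0.651], [-0.708, 0.004, -0.706]]
wrist_force: [-0.9, -0.1, -2.2]
gripper_width: 0.753
```

```bash
python3 - <<'E'
from pl import *
s=log(); p=shot('w7'); t=shot('t7','top')
R=np.array(s['orientation']); B=np.array(s['position'])+R@Bt; print('bottom mid',B.round(4),'rot err',turn(R1,R).round(2),'b off',((B[:2]-[.4712,-.1328])@np.array([-.389,.921])*1000).round(2))
qt=plate_in_tool(p,s,[200,100,115,200]); c,n,sel=planefit(qt); print(n.round(4),'face N', (c@N).round(4), 'world n',(R@n).round(4))
fw=np.array(s['position'])+R@c; print('face plane b', ((fw[:2]-[.4712,-.1328])@np.array([-.389,.921])*1000).round(2),'should be 6')
im=cv2.resize(t['image'][180:280,230:340],None,fx=5,fy=5,interpolation=cv2.INTER_CUBIC); cv2.imwrite('pics/t7c.png',cv2.cvtColor(im,cv2.COLOR_RGB2BGR))
E
```

```text
t 8.42 q [  8.    6.9 -39.3  29.3 -43.1  69.4] p [ 0.4774 -0.1444  0.1443] F [-0.9 -0.1 -2.2] T [1.   0.4  0.04] g 0.753
[[-0.272, 0.921, 0.278], [0.652, 0.389, -0.651], [-0.708, 0.004, -0.706]]
bottom mid [ 0.4731 -0.1333  0.0548] rot err [0.21 0.32 0.01] b off -1.14
[ 0.7077 -0.0021 -0.7065] face N 0.0183 world n [-0.3908  0.9205 -0.0022]
face plane b 5.03 should be 6
```

View pics/w7.png

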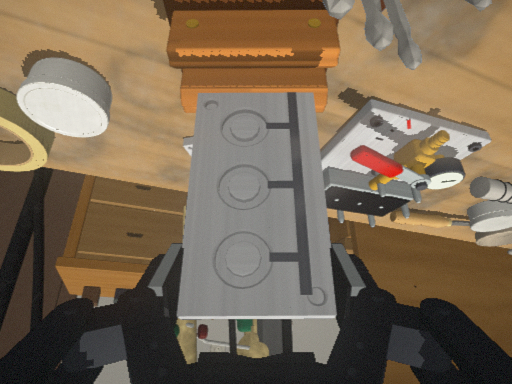

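View pics/t7c.png

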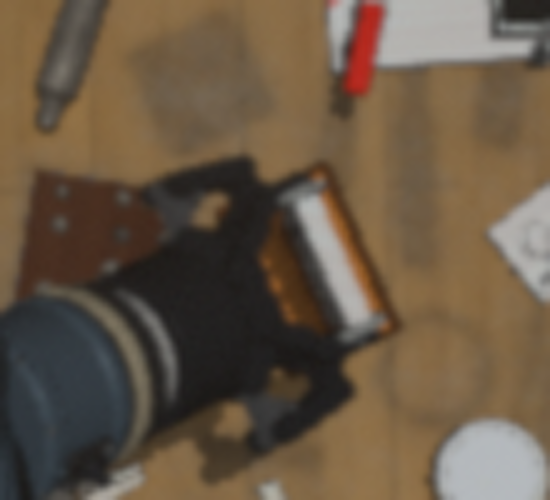

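play_rows(series=[[[-0.3,0.6,-5,0.2,0.3,0],[-0.3,0.6,-11,0.2,0.3,0],[-0.3,0.6,-17,0.2,0.3,0],[-0.3,0.6,-23,0.2,0.3,0],[-0.3,0.6,-28,0.2,0.3,0],[-0.3,0.6,-33,0.2,0.3,0],[-0.3,0.6,-37,0.2,0.3,0],[-0.3,0.6,-39,0.2,0.3,0],[-0.3,0.6,-39,0.2,0.3,0]]])

```text
time: 9.27
position: [0.4771, -0.1439, 0.1053]
orientation: [[-0.276, 0.921, 0.274], [0.654, 0.389, -0.649], [-0.705, 0.0, -0.71]]
wrist_force: [-0.0, -0.4, -4.1]
gripper_width: 0.758
```

```bash
python3 - <<'E'
from pl import *
s=log(); R=np.array(s['orientation']); B=np.array(s['position'])+R@Bt; print('bottom mid',B.round(4),'rot err',turn(R1,R).round(2),'b off',((B[:2]-[.4712,-.1328])@np.array([-.389,.921])*1000).round(2))
E
```

```text
t 9.27 q [  8.   10.4 -42.5  22.8 -42.9  69.5] p [ 0.4771 -0.1439  0.1053] F [-0.  -0.4 -4.1] T [ 0.99  0.41 -0.06] g 0.758
[[-0.276, 0.921, 0.274], [0.654, 0.389, -0.649], [-0.705, 0.0, -0.71]]
bottom mid [ 0.4723 -0.1324  0.0159] rot err [0.03 0.03 0.01] b off -0.07
```

play_rows(series=[[[0,0,-2,0,0,0],[0,0,-4,0,0,0],[0,0,-5.5,0,0,0],[0,0,-6.5,0,0,0],[0,0,-6.5,0,0,0]]])

```text
time: 9.68
position: [0.4773, -0.1442, 0.0995]
orientation: [[-0.275, 0.921, 0.275], [0.653, 0.389, -0.65], [-0.706, 0.001, -0.708]]
wrist_force: [-3.7, 0.5, 3.9]
gripper_width: 0.752
```

play_rows(series=[[[0,0,0,0,0,0],[0,0,0,0,0,0],[0,0,0,0,0,0],[0,0,0,0,0,0],[0,0,0,0,0,0]]], claw=1)

```text
time: 10.1
position: [0.4774, -0.1442, 0.0996]
orientation: [[-0.275, 0.921, 0.275], [0.653, 0.389, -0.65], [-0.706, 0.001, -0.708]]
wrist_force: [-0.4, -0.0, -0.2]
gripper_width: 1.001
```

```bash
cat >> pl.py <<'E'
def down(yaz):
    y=np.array([np.cos(np.radians(yaz)),np.sin(np.radians(yaz)),0]); z=np.array([0,0,-1.]); return np.c_[np.cross(y,z),y,z]
RK=np.array([.4712,-.1328])
E
python3 - <<'E'
from pl import *
s=log(); R=np.array(s['orientation']);t0=np.array(s['position'])
print('rv',turn(down(22.9),R).round(2),'shift to hover',((np.r_[RK,.175]-t0)*1000).round(1)); print(ik(np.r_[RK,.175],down(22.9)),ik(np.r_[RK,.085],down(22.9)))
shot('w8')
E
```

```text
t 10.1 q [  8.   11.  -43.   21.6 -43.   69.5] p [ 0.4774 -0.1442  0.0996] F [-0.4 -0.  -0.2] T [ 0.6   0.25 -0.01] g 1.001
[[-0.275, 0.921, 0.275], [0.653, 0.389, -0.65], [-0.706, 0.001, -0.708]]
rv [41.34 17.5   0.05] shift to hover [-6.2 11.4 75.4]
(array([-1.57396207e+01,  1.17048930e+01, -1.18032921e+01,  6.64918148e+01,
        2.73076026e-08,  5.13603793e+01]), np.float64(1.6725435987929813e-18)) (array([-1.57396207e+01,  1.58047329e+01, -2.06537086e+01,  5.35415585e+01,
        7.47291625e-09,  5.13603793e+01]), np.float64(1.2796955835623181e-19))
```

View pics/w8.png

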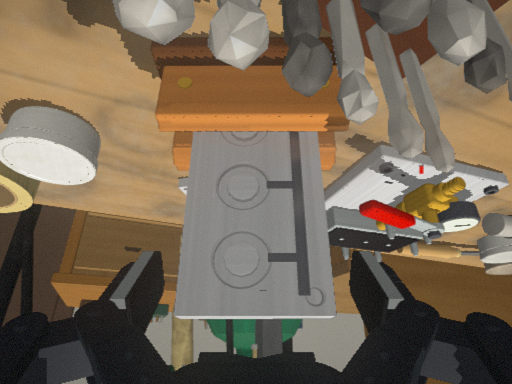

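play_rows(series=[[[-5,13,14,0,0,0],[-11,26,28,0,0,0],[-17,39,50,0,0,0],[-17,39,80,3,1.3,0],[-17,39,100,9,4,0],[-16,36,105,15,6.4,0],[-14,30,105,21,9,0],[-12,24,105,27,11.5,0],[-9,17,105,33,14,0],[-6.2,11.4,100,39,16.5,0],[-6.2,11.4,92,41.3,17.5,0],[-6.2,11.4,88,41.3,17.5,0],[-6.2,11.4,88,41.3,17.5,0]]])

```text
time: 11.23
position: [0.4705, -0.1335, 0.1861]
orientation: [[-0.387, 0.922, -0.003], [0.922, 0.387, -0.002], [-0.0, -0.003, -1.0]]
wrist_force: [-1.1, 0.4, 0.1]
gripper_width: 0.997
```

```bash
python3 - <<'E'
from pl import *
s=log(); R=np.array(s['orientation']);t0=np.array(s['position'])
p=shot('w9'); t=shot('t9','top')
w=cloud(p); q=w.reshape(-1,3); k=q[(abs(q[:,2]-.130)<.005)&(np.hypot(q[:,0]-RK[0],q[:,1]-RK[1])<.05)]
print(len(k),np.median(k,0).round(4),cv2.minAreaRect((k[:,:2]*1000).astype(np.float32)))
print('rv',turn(down(22.9),R).round(2),'shift to grasp',((np.r_[RK,.085]-t0)*1000).round(1))
E
```

```text
t 11.23 q [-15.8  11.4 -10.5  68.2  -0.1  51.5] p [ 0.4705 -0.1335  0.1861] F [-1.1  0.4  0.1] T [-0.02 -0.03 -0.05] g 0.997
[[-0.387, 0.922, -0.003], [0.922, 0.387, -0.002], [-0.0, -0.003, -1.0]]
1945 [ 0.4717 -0.1325  0.1307] ((472.1665344238281, -132.9422607421875), (66.1015853881836, 12.652097702026367), 22.76668357849121)
rv [ 0.09 -0.14  0.14] shift to grasp [   0.7    0.7 -101.1]
```

View pics/w9.png

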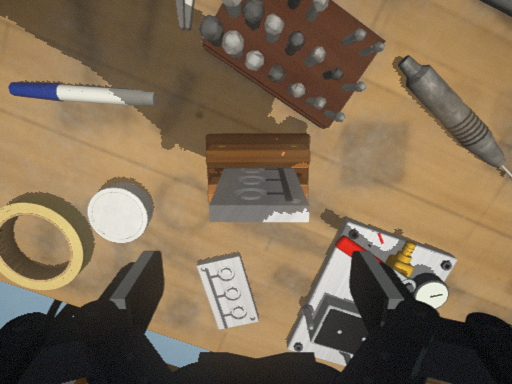

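play_rows(series=[[[1.4,0.6,-20,0.1,-0.1,0.1],[1.4,0.6,-45,0.1,-0.1,0.1],[1.4,0.6,-68,0.1,-0.1,0.1],[1.4,0.6,-85,0.1,-0.1,0.1],[1.4,0.6,-95,0.1,-0.1,0.1],[1.4,0.6,-99,0.1,-0.1,0.1],[1.4,0.6,-99,0.1,-0.1,0.1]]])

```text
time: 11.92
position: [0.4715, -0.1308, 0.0882]
orientation: [[-0.392, 0.92, 0.001], [0.92, 0.392, -0.001], [-0.001, 0.0, -1.0]]
wrist_force: [-0.4, -0.2, -0.3]
gripper_width: 0.996
```

play_rows(series=[[[0,0,0,0,0,0],[0,0,0,0,0,0],[0,0,0,0,0,0],[0,0,0,0,0,0],[0,0,0,0,0,0],[0,0,0,0,0,0]]], claw=0, grip_force=80)

```text
time: 12.42
position: [0.4719, -0.1307, 0.0897]
orientation: [[-0.392, 0.92, 0.002], [0.92, 0.392, -0.001], [-0.002, 0.002, -1.0]]
wrist_force: [-2.4, 1.1, 6.4]
gripper_width: 0.76
```

play_rows(series=[[[0,0,6,0,0,0],[0,0,18,0,0,0],[0,0,32,0,0,0],[0,0,46,0,0,0],[0,0,58,0,0,0],[0,0,66,0,0,0],[0,0,66,0,0,7],[0,0,66,0,0,14],[0,0,66,0,0,21],[0,0,66,0,0,28],[0,0,66,0,0,35],[0,0,66,0,0,42],[0,0,66,0,0,49],[0,0,66,0,0,56],[0,0,66,0,0,63],[0,0,66,0,0,70],[0,0,66,0,0,77],[0,0,66,0,0,84],[0,0,66,0,0,90],[0,0,66,0,0,90]]])

```text
time: 14.08
position: [0.4719, -0.1307, 0.156]
orientation: [[-0.918, -0.397, 0.001], [-0.397, 0.918, 0.002], [-0.002, 0.001, -1.0]]
wrist_force: [-0.2, 0.2, -2.7]
gripper_width: 0.759
```

play_rows(series=[[[0,0,0,0,0,7],[0,0,0,0,0,14],[0,0,0,0,0,21],[0,0,0,0,0,28],[0,0,0,0,0,35],[0,0,0,0,0,42],[0,0,0,0,0,49],[0,0,0,0,0,56],[0,0,0,0,0,63],[0,0,0,0,0,70],[0,0,0,0,0,77],[0,0,0,0,0,84],[0,0,0,0,0,90],[0,0,0,0,0,90],[0,0,0,0,0,90]]])

```text
time: 15.33
position: [0.4719, -0.1307, 0.1561]
orientation: [[0.392, -0.92, -0.002], [-0.92, -0.392, 0.001], [-0.002, 0.001, -1.0]]
wrist_force: [-0.1, 0.3, -2.7]
gripper_width: 0.761
```

```bash
python3 - <<'E'
from pl import *
s=log(); R=np.array(s['orientation']);t0=np.array(s['position'])
p=shot('w10'); t=shot('t10','top')
print('rv',turn(down(22.9-180),R).round(2))
w=cloud(p); q=w.reshape(-1,3); 
nn=np.array([-.389,.921]); 
k=q[(q[:,2]>.185)&(q[:,2]<.205)&(np.hypot(q[:,0]-RK[0],q[:,1]-RK[1])<.05)]
print(len(k),np.median(k,0).round(4),cv2.minAreaRect((k[:,:2]*1000).astype(np.float32)))
im=cv2.resize(t['image'][180:280,230:340],None,fx=5,fy=5,interpolation=cv2.INTER_CUBIC); cv2.imwrite('pics/t10c.png',cv2.cvtColor(im,cv2.COLOR_RGB2BGR))
E
```

```text
t 15.33 q [ -15.5   12.5  -13.6   64.     0.  -128.6] p [ 0.4719 -0.1307  0.1561] F [-0.1  0.3 -2.7] T [ 0.03 -0.01 -0.01] g 0.761
[[0.392, -0.92, -0.002], [-0.92, -0.392, 0.001], [-0.002, 0.001, -1.0]]
rv [-0.07 -0.12 -0.15]
9933 [ 0.4723 -0.1308  0.1969] ((469.90936279296875, -131.9109344482422), (97.73989868164062, 24.66853904724121), 22.997976303100586)
```

View pics/w10.png

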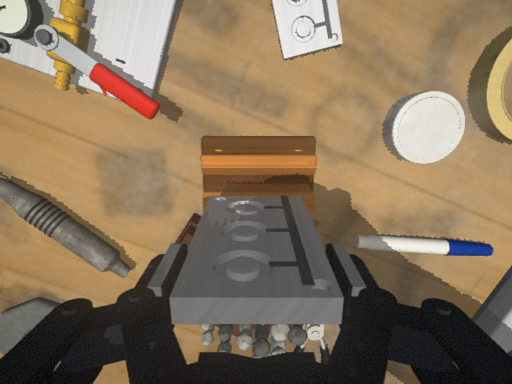

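```bash
python3 - <<'E'
from pl import *
p=dict(np.load('w10.npz')); w=cloud(p); nn=np.array([-.389,.921,0]); xr=np.array([.921,.389,0])
q=w[205:290,205:310].reshape(-1,3); c,n,sel=planefit(q); n*=np.sign(-n@nn); print('face n',n.round(4),sel.mean(), 'tilt deg',np.degrees(n[2]).round(2),'yaw',np.degrees(np.arctan2(n[1],n[0])).round(2))
b=lambda x:((x[...,:2]-RK)@nn[:2])*1000
c3=q[sel]; 
for z in (.08,.10,.13,.16,.19):
    k=c3[abs(c3[:,2]-z)<.006]; print(z,len(k),np.median(b(k)).round(2) if len(k)>5 else '')
# predicted face b at bottom z=.077
zb=.077; print('face b at bottom', b(c)+(-(n[2])*(zb-c[2])/(n@nn))*1000)
r1=w[135:165,205:312].reshape(-1,3); r1=r1[(r1[:,2]>.035)&(r1[:,2]<.055)]; print('right rail b',np.percentile(b(r1),[1,50,99]).round(1),'A',np.percentile((r1[:,:2]-RK)@xr[:2]*1000,[1,99]).round(1))
E
```

```text
Traceback (most recent call last):
  File "h.py", line 42, in planefit
    c=q[sel].mean(0); n=np.linalg.svd(q[sel]-c,full_matrices=False)[2][2]
                        ~~~~~~~~~~~~~^^^^^^^^^^^^^^^^^^^^^^^^^^^^^^
numpy.linalg.LinAlgError: SVD did not converge
```

```bash
sed -i 's/^    c=np.median(q,0); sel=np.ones/    q=q[~np.isnan(q[:,0])]; c=np.median(q,0); sel=np.ones/' h.py; python3 - <<'E'
from pl import *
p=dict(np.load('w10.npz')); w=cloud(p); nn=np.array([-.389,.921,0]); xr=np.array([.921,.389,0])
q=w[205:290,205:310].reshape(-1,3); q=q[~np.isnan(q[:,0])]; c,n,sel=planefit(q); n*=np.sign(-n@nn); print('face n',n.round(4),sel.mean(), 'tilt deg',np.degrees(n[2]).round(2),'yaw',np.degrees(np.arctan2(n[1],n[0])).round(2))
b=lambda x:((x[...,:2]-RK)@nn[:2])*1000
c3=q[sel]; 
for z in (.08,.10,.13,.16,.19):
    k=c3[abs(c3[:,2]-z)<.006]; print(z,len(k),np.median(b(k)).round(2) if len(k)>5 else '')
zb=.077; print('face b at bottom', b(c)+(-(n[2])*(zb-c[2])/(n@nn))*1000)
r1=w[135:200,205:312].reshape(-1,3); r1=r1[(r1[:,2]>.035)&(r1[:,2]<.055)]; print('right rail b',np.percentile(b(r1),[1,50,99]).round(1),'A',np.percentile((r1[:,:2]-RK)@xr[:2]*1000,[1,99]).round(1))
E
```

```text
face n [ 0.3884 -0.9215 -0.0048] 0.9006518318723309 tilt deg -0.28 yaw -67.15
0.08 0 
0.1 473 -1.73
0.13 826 -1.81
0.16 1270 -1.97
0.19 1188 -2.15
face b at bottom -1.5164331588098123
right rail b [-25.4 -16.1  11.4] A [-42.7  43.3]
```

play_rows(series=[[[1.6,-3.9,-6,0,0,0],[1.6,-3.9,-18,0,0,0],[1.6,-3.9,-28,0,0,0],[1.6,-3.9,-34,0,0,0],[1.6,-3.9,-40,0,0,0],[1.6,-3.9,-46,0,0,0],[1.6,-3.9,-52,0,0,0],[1.6,-3.9,-57,0,0,0],[1.6,-3.9,-61,0,0,0],[1.6,-3.9,-61,0,0,0]]])

```text
time: 16.27
position: [0.4731, -0.1345, 0.0943]
orientation: [[0.392, -0.92, -0.003], [-0.92, -0.392, 0.002], [-0.003, 0.002, -1.0]]
wrist_force: [0.8, 0.7, -3.2]
gripper_width: 0.757
```

play_rows(series=[[[0,0,-2,0,0,0],[0,0,-4,0,0,0],[0,0,-5.5,0,0,0],[0,0,-6.5,0,0,0],[0,0,-6.5,0,0,0]]])

```text
time: 16.68
position: [0.4735, -0.1348, 0.0896]
orientation: [[0.392, -0.92, -0.001], [-0.92, -0.392, 0.001], [-0.001, 0.001, -1.0]]
wrist_force: [-4.4, 1.3, 17.9]
gripper_width: 0.756
```

play_rows(series=[[[0,0,0,0,0,0],[0,0,0,0,0,0],[0,0,0,0,0,0],[0,0,0,0,0,0]]], claw=1)

```text
time: 17.02
position: [0.4736, -0.1348, 0.0896]
orientation: [[0.392, -0.92, -0.001], [-0.92, -0.392, 0.001], [-0.001, 0.001, -1.0]]
wrist_force: [0.2, 0.0, -0.5]
gripper_width: 1.001
```

play_rows(series=[[[0,0,15,0,0,0],[0,0,40,0,0,0],[0,0,70,0,0,0],[0,0,105,-5,-2,0],[0,0,140,-11,-4.5,0],[0,0,170,-17,-7.2,0],[0,0,185,-23,-9.8,0],[0,0,185,-23,-9.8,0],[0,0,185,-23,-9.8,0]]])

```text
time: 17.77
position: [0.4735, -0.1333, 0.2747]
orientation: [[0.358, -0.919, 0.166], [-0.834, -0.395, -0.386], [0.42, -0.0, -0.907]]
wrist_force: [-0.7, 1.1, -0.5]
gripper_width: 0.994
```

```bash
python3 - <<'E'
from pl import *
s=log(); p=shot('w11')
for t in ['chuck','valve_grip','flux_bottle','tin','mould']:
    print(t,[(np.round(d['box']),round(d['p'],2)) for d in r.spot_in(p,t)][:3])
im=cv2.resize(p['image'],None,fx=1.55,fy=1.55,interpolation=cv2.INTER_CUBIC); cv2.imwrite('pics/w11b.png',cv2.cvtColor(im,cv2.COLOR_RGB2BGR))
E
```

```text
t 17.77 q [  -2.     0.7  -14.3   63.8  -22.3 -117.5] p [ 0.4735 -0.1333  0.2747] F [-0.7  1.1 -0.5] T [ 0.3   0.14 -0.01] g 0.994
[[0.358, -0.919, 0.166], [-0.834, -0.395, -0.386], [0.42, -0.0, -0.907]]
chuck [(array([ 98.,  46., 138., 152.]), 0.74)]
valve_grip [(array([136., 147.,  61.,  49.]), 0.74)]
flux_bottle [(array([  0., 296.,  27.,  31.]), 0.97)]
tin [(array([344., 185.,  51.,  47.]), 0.94)]
mould [(array([221., 234.,  70.,  16.]), 0.93), (array([260.,  96.,  52.,  74.]), 0.89)]
```

View pics/w11b.png

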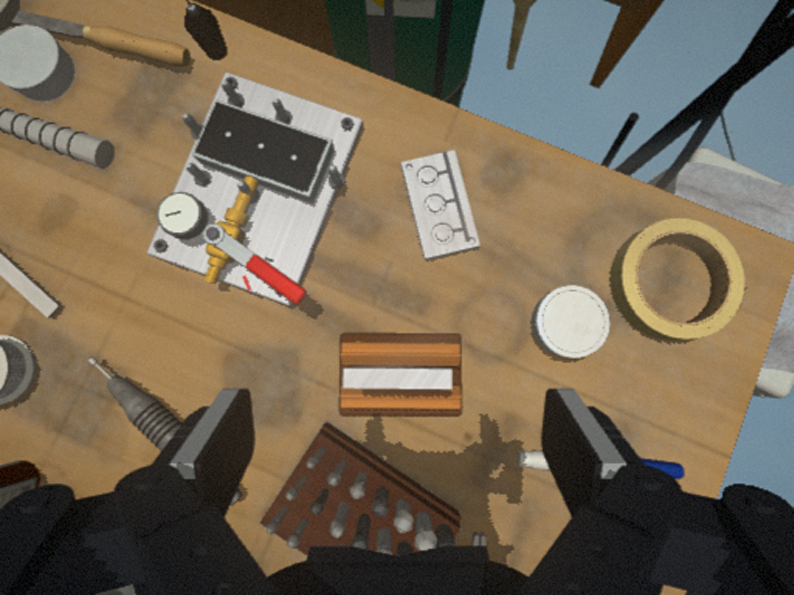

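```bash
python3 - <<'E'
from pl import *
p=dict(np.load('w11.npz')); w=cloud(p); im=p['image'].astype(int)
print('knob',np.round(w[15:32,120:145:4].reshape(-1,3)[::6],3).tolist())
print('flux?',np.round(np.nanmedian(w[300:325,3:24].reshape(-1,3),0),3))
q=w[40:205,90:240]; c=im[40:205,90:240]; Z=q[...,2]
base=(abs(Z-.012)<.004)
k=q[base]; 
print('base',base.sum(),cv2.minAreaRect((k[:,:2]*1000).astype(np.float32)))
seat=(abs(Z-.034)<.004)&(c.max(-1)<75); 
n,l,st,_=cv2.connectedComponentsWithStats(seat.astype(np.uint8)); i=1+np.argmax(st[1:,4]); k=q[l==i]; print('seat',len(k),cv2.minAreaRect((k[:,:2]*1000).astype(np.float32)),np.median(k[:,2]))
red=(c[...,0]>130)&(c[...,1]<60)&(c[...,2]<70)&(abs(Z-.055)<.008); k=q[red]; print('red',len(k),k.mean(0).round(4),cv2.minAreaRect((k[:,:2]*1000).astype(np.float32)),np.median(k[:,2]))
# height map
G=np.zeros((600,600,3),np.uint8)
qq=w.reshape(-1,3);cc=p['image'].reshape(-1,3); m=(abs(qq[:,0]-.655)<.1)&(abs(qq[:,1]+.23)<.13)&(qq[:,2]<.1)
for a,b_ in zip(qq[m],cc[m]):
    v=int((.755-a[0])*3000);u=int((-.13-a[1]+.03)*2300); 
    cv2.circle(G,(int((-.1-a[1])*2300),int((.755-a[0])*3000*.77)),2,tuple(int(t) for t in cv2.applyColorMap(np.uint8([[np.clip(a[2]*4000,0,255)]]),cv2.COLORMAP_JET)[0,0]),-1)
cv2.imwrite('pics/ck.png',G)
E
```

```text
knob [[0.613, -0.236, 0.246], [0.754, -0.368, -0.0], [0.603, -0.242, 0.242], [0.604, -0.239, 0.244], [0.606, -0.237, 0.244], [0.607, -0.235, 0.245], [0.61, -0.234, 0.244], [0.781, -0.346, 0.0], [0.749, -0.359, 0.001], [0.603, -0.239, 0.239], [0.605, -0.237, 0.24], [0.605, -0.234, 0.243], [0.609, -0.234, 0.24], [0.772, -0.341, 0.001], [0.776, -0.337, 0.002], [0.605, -0.242, 0.23], [0.603, -0.237, 0.236], [0.605, -0.235, 0.236], [0.608, -0.234, 0.235], [0.765, -0.337, -0.001]]
flux? [0.715 0.06  0.029]
base 6267 ((678.947998046875, -233.02346801757812), (197.4144744873047, 179.99002075195312), 3.2097373008728027)
seat 2552 ((654.33447265625, -261.77154541015625), (101.0783462524414, 47.5438346862793), 2.9337222576141357) 0.03470204264050389
red 142 [ 0.5895 -0.162   0.0573] ((588.4226684570312, -162.64585876464844), (12.5719633102417, 49.2516975402832), 76.58798217773438) 0.057347192940343905
```

View pics/ck.png

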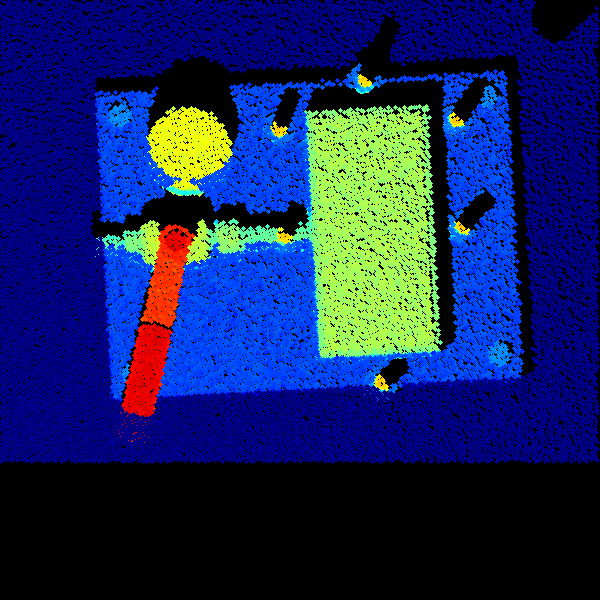

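```bash
python3 - <<'E'
from pl import *
p=dict(np.load('w11.npz')); w=cloud(p); q=w.reshape(-1,3); q=q[~np.isnan(q[:,0])]
c0=np.array([.655,-.262]); best=[]
def uv(ang):
    x=np.array([np.cos(np.radians(ang)),np.sin(np.radians(ang))]); return x,np.array([-x[1],x[0]])
x,y=uv(3.0); A=(q[:,:2]-c0)@x*1000; B=(q[:,:2]-c0)@y*1000; z=q[:,2]*1000
S=(abs(A)<85)&(B>-80)&(B<135)
b=S&(abs(z-12)<3); print('base A',np.percentile(A[b],[.5,99.5]).round(1),'B',np.percentile(B[b],[.5,99.5]).round(1), 'med z',np.median(z[b]))
# rotated edges of base: left edge (B max) vs A ; bottom edge A min vs B
e=[(a,np.percentile(B[b&(abs(A-a)<4)],[1,99])) for a in range(-60,61,15)]; E=np.array([[a,*v] for a,v in e]); print('B edges',E.round(1).tolist()); print('slopes',np.degrees(np.polyfit(E[:,0],E[:,1],1)[0]).round(2),np.degrees(np.polyfit(E[:,0],E[:,2],1)[0]).round(2))
e=[(bb,np.percentile(A[b&(abs(B-bb)<4)],1)) for bb in list(range(-55,110,15))]; E=np.array(e); print('Amin',E.round(1).tolist(),np.degrees(np.polyfit(E[:,0],E[:,1],1)[0]).round(2))
s=S&(abs(z-34)<2.5)&(abs(A)<57)&(abs(B)<30); print('seat A',np.percentile(A[s],[.3,.7,99.3,99.7]).round(1),'B',np.percentile(B[s],[.3,.7,99.3,99.7]).round(1),np.median(z[s]))
print(cv2.minAreaRect(np.c_[A,B][s].astype(np.float32)))
# pins
for nm,pa,pb in [('m0',0,-38.5),('m46',46,-38.5),('p0',0,38.5),('p46',46,38.5),('endF',65.5,0),('endN',-65.5,0)]:
    k=S&(np.hypot(A-pa,B-pb)<9)&(z>36)&(z<48); 
    if k.sum()>3: print(nm,k.sum(),'A %.1f B %.1f'%(A[k].mean()-pa,B[k].mean()-pb),'z',z[k].max().round(1))
# stem hub & lever
k=S&(z>50)&(z<62); print('lever rect',cv2.minAreaRect(np.c_[A,B][k].astype(np.float32)))
kk=np.c_[A,B][k]; v=cv2.fitLine(kk.astype(np.float32),cv2.DIST_HUBER,0,.01,.01).ravel(); print(v, 'angle from -x',np.degrees(np.arctan2(-v[1],v[0])))
E
```

```text
base A [-67.7  65.6] B [-61.3 117. ] med z 12.711448241932766
B edges [[-60.0, -59.9, 115.9], [-45.0, -60.6, 116.6], [-30.0, -60.3, 116.6], [-15.0, -60.4, 116.2], [0.0, -61.7, 116.9], [15.0, -60.9, 117.0], [30.0, -61.1, 116.2], [45.0, -60.7, 116.8], [60.0, -60.7, 117.0]]
slopes -0.37 0.31
Amin [[-55.0, -67.3], [-40.0, -66.8], [-25.0, -67.6], [-10.0, -67.7], [5.0, -72.5], [20.0, -67.4], [35.0, -67.4], [50.0, -67.1], [65.0, -67.5], [80.0, -67.4], [95.0, -67.3]] 0.13
seat A [-54.4 -54.   52.1  52.6] B [-26.4 -26.1  26.8  27. ] 34.53602575201833
((-0.9074058532714844, 0.39775657653808594), (54.0274543762207, 107.90501403808594), 89.98542785644531)
m0 35 A -1.9 B 1.3 z 44.8
m46 38 A -1.8 B 1.0 z 44.4
p0 33 A -1.9 B 0.7 z 44.7
p46 38 A -2.1 B 0.7 z 43.6
endF 37 A -2.2 B 1.1 z 45.0
endN 33 A -1.5 B 1.1 z 45.1
lever rect ((-39.80141067504883, 97.3155288696289), (16.184650421142578, 95.11250305175781), 73.3277816772461)
[  0.9615066  -0.2747819 -40.373188   97.07527  ] angle from -x 15.949017
```

play_rows(series=[[[0,0,0,1.2,-2.7,-6.3],[0,0,0,2.3,-5.4,-12.7],[0,0,0,3.5,-8.1,-19],[0,0,0,4.6,-10.8,-25.4],[0,0,0,5.8,-13.5,-31.7],[0,0,0,7,-16.2,-38.1],[0,0,0,8.1,-18.9,-44.4],[0,0,0,9.3,-21.6,-50.8],[0,0,0,10.5,-24.3,-57.1],[0,0,0,11.6,-27,-63.5],[0,0,0,12.8,-29.7,-69.8],[0,0,0,14,-32.4,-76.2],[0,0,0,14.9,-34.7,-81.6],[0,0,0,14.9,-34.7,-81.6]]])

```text
time: 19.23
position: [0.4734, -0.1361, 0.2728]
orientation: [[-0.922, -0.353, 0.162], [-0.388, 0.839, -0.382], [-0.001, -0.415, -0.91]]
wrist_force: [0.1, 1.3, 0.3]
gripper_width: 0.994
```

```bash
cat >> pl.py <<'E'
def R2(t,naz=-67.1):
    s,c=np.sin(np.radians(t)),np.cos(np.radians(t)); return rackR(np.array([-c,0,s]),np.array([-s,0,-c]),naz)
E
python3 - <<'E'
from pl import *
p=dict(np.load('w11.npz')); w=cloud(p); q=w.reshape(-1,3); k=q[(abs(q[:,2]-.1305)<.004)&(np.hypot(q[:,0]-RK[0],q[:,1]-RK[1])<.05)]
rc=cv2.minAreaRect((k[:,:2]*1000).astype(np.float32)); print(len(k),rc,np.median(k[:,2]))
s=log(); R=np.array(s['orientation']);t0=np.array(s['position'])
for t in (30,):
    Rt=R2(t); a=Rt[:,2]; print(Rt.round(3).tolist())
    P=np.array([rc[0][0]/1000,rc[0][1]/1000,.112])
    for up in (.09,0):
        tcp=P+.019*a+np.array([0,0,up]); print(up,'shift',((tcp-t0)*1000).round(1),'rv',turn(Rt,R).round(1),ik(tcp,Rt)[0].round(0),ik(tcp,Rt)[1])
E
```

```text
909 ((473.5714111328125, -132.21942138671875), (65.85089874267578, 11.240419387817383), 23.151220321655273) 0.13071140758902106
t 19.23 q [ -2.6   0.8 -14.3  63.7 -22.  -27.6] p [ 0.4734 -0.1361  0.2728] F [0.1 1.3 0.3] T [0.29 0.14 0.01] g 0.994
[[-0.922, -0.353, 0.162], [-0.388, 0.839, -0.382], [-0.001, -0.415, -0.91]]
[[-0.337, 0.921, 0.195], [0.798, 0.389, -0.461], [-0.5, 0.0, -0.866]]
0.09 shift [  3.8  -4.9 -87.2] rv [ 12.1 -39.6 -80. ] [  0.   3. -27.  47. -27.  64.] 4.149000064314312e-27
0 shift [   3.8   -4.9 -177.2] rv [ 12.1 -39.6 -80. ] [  0.   9. -36.  32. -27.  64.] 6.946793374366359e-20
```

play_rows(series=[[[0,0,-3,0.9,-3,-6.1],[1,-1,-8,1.9,-6.1,-12.3],[1,-1,-14,2.8,-9.1,-18.5],[1,-1,-20,3.7,-12.2,-24.6],[1,-2,-26,4.7,-15.2,-30.8],[2,-2,-32,5.6,-18.3,-36.9],[2,-2,-38,6.5,-21.3,-43.1],[2,-3,-44,7.4,-24.4,-49.2],[3,-3,-50,8.4,-27.4,-55.4],[3,-4,-56,9.3,-30.5,-61.5],[3,-4,-62,10.2,-33.5,-67.7],[3.8,-4.9,-68,11.2,-36.6,-73.8],[3.8,-4.9,-74,12.1,-39.6,-80],[3.8,-4.9,-80,12.1,-39.6,-80],[3.8,-4.9,-87,12.1,-39.6,-80],[3.8,-4.9,-87,12.1,-39.6,-80]]])

```text
time: 20.57
position: [0.4765, -0.1412, 0.1841]
orientation: [[-0.343, 0.92, 0.192], [0.796, 0.393, -0.46], [-0.499, -0.005, -0.867]]
wrist_force: [-0.8, -0.1, -1.0]
gripper_width: 0.997
```

```bash
python3 - <<'E'
from pl import *
s=log(); R=np.array(s['orientation']);t0=np.array(s['position'])
p=shot('w12'); w=cloud(p); q=w.reshape(-1,3); k=q[(abs(q[:,2]-.1305)<.004)&(np.hypot(q[:,0]-RK[0],q[:,1]-RK[1])<.05)]
rc=cv2.minAreaRect((k[:,:2]*1000).astype(np.float32)); print(len(k),rc,np.median(k[:,2]))
Rt=R2(30); tcp=np.array([.4734,-.1324,.112])+.019*Rt[:,2]; print('shift',((tcp-t0)*1000).round(1),'rv',turn(Rt,R).round(2))
E
```

```text
t 20.57 q [  0.    3.4 -27.3  46.8 -27.4  63.7] p [ 0.4765 -0.1412  0.1841] F [-0.8 -0.1 -1. ] T [ 0.39  0.19 -0.03] g 0.997
[[-0.343, 0.92, 0.192], [0.796, 0.393, -0.46], [-0.499, -0.005, -0.867]]
2224 ((473.552734375, -132.19407653808594), (66.08141326904297, 14.023181915283203), 22.40302848815918) 0.1305752821654435
shift [  0.6   0.  -88.6] rv [ 0.02 -0.27 -0.24]
```

View pics/w12.png

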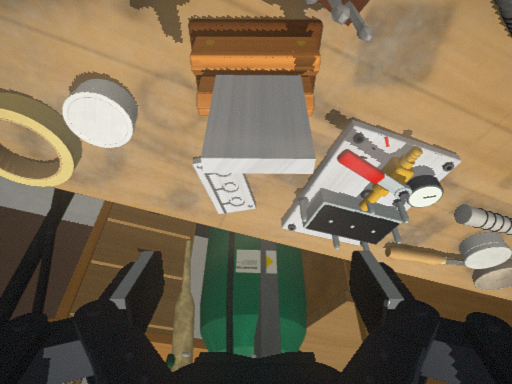

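play_rows(series=[[[0.6,0.2,-20,0,-0.2,-0.2],[0.6,0.2,-42,0,-0.2,-0.2],[0.6,0.2,-62,0,-0.2,-0.2],[0.6,0.2,-76,0,-0.2,-0.2],[0.6,0.2,-85,0,-0.2,-0.2],[0.6,0.2,-88.5,0,-0.2,-0.2],[0.6,0.2,-88.5,0,-0.2,-0.2]]])

```text
time: 21.2
position: [0.4771, -0.1411, 0.0959]
orientation: [[-0.339, 0.921, 0.193], [0.797, 0.39, -0.461], [-0.5, -0.002, -0.866]]
wrist_force: [0.2, 0.3, 0.5]
gripper_width: 1.002
```

play_rows(series=[[[0,0,0,0,0,0],[0,0,0,0,0,0],[0,0,0,0,0,0],[0,0,0,0,0,0],[0,0,0,0,0,0],[0,0,0,0,0,0]]], claw=0, grip_force=90)

```text
time: 21.7
position: [0.4778, -0.1413, 0.0973]
orientation: [[-0.338, 0.921, 0.195], [0.796, 0.391, -0.462], [-0.501, -0.001, -0.865]]
wrist_force: [-1.7, -0.2, 6.2]
gripper_width: 0.752
```

play_rows(series=[[[0,0,6,0,0,0],[0,0,18,0,0,0],[0,0,34,0,0,0],[0,0,52,0,0,0],[0,0,75,0,0,0],[0,0,100,0,0,0],[0,0,125,0,0,0],[0,0,150,0,0,0],[0,0,150,0,0,0]]])

```text
time: 22.45
position: [0.4798, -0.1414, 0.2527]
orientation: [[-0.335, 0.92, 0.202], [0.796, 0.391, -0.462], [-0.504, 0.006, -0.864]]
wrist_force: [0.6, 0.0, -2.8]
gripper_width: 0.751
```

```bash
python3 - <<'E'
from pl import *
s=log(); R=np.array(s['orientation']);t0=np.array(s['position'])
p=shot('w13')
qt=plate_in_tool(p,s,[215,110,90,160]); qt=qt[~np.isnan(qt[:,0])]; c,n,sel=planefit(qt); n*=np.sign(n[0]); print('back normal (=-N)',n.round(4),'c',c.round(4),sel.mean(),'e',np.degrees(np.arctan2(-n[2],n[0])))
L=np.array([n[2],0,-n[0]]); print('L',L)
qt=plate_in_tool(p,s,[150,60,210,270]); qt=qt[~np.isnan(qt[:,0])]; k=qt[abs((qt-c)@n)<.002]; k=k[(abs(k[:,1])<.045)]
print('L ext',np.percentile(k@L,[.5,1,50,99,99.5]).round(4),'y',np.percentile(k[:,1],[.5,1,99,99.5]).round(4),'n off',(c@n).round(4))
E
```

```text
t 22.45 q [  0.    0.6 -19.8  56.5 -27.5  63.9] p [ 0.4798 -0.1414  0.2527] F [ 0.6  0.  -2.8] T [0.66 0.17 0.05] g 0.751
[[-0.335, 0.92, 0.202], [0.796, 0.391, -0.462], [-0.504, 0.006, -0.864]]
back normal (=-N) [ 0.9919  0.0026 -0.1272] c [0.0196 0.0019 0.0341] 0.13357979910714285 e 7.305135681169077
L [-0.12715307  0.         -0.9918796 ]
L ext [-0.269  -0.2686  0.0058  0.0436  0.0438] y [-0.0385 -0.0382  0.0386  0.0388] n off 0.0151
```

View pics/w13.png

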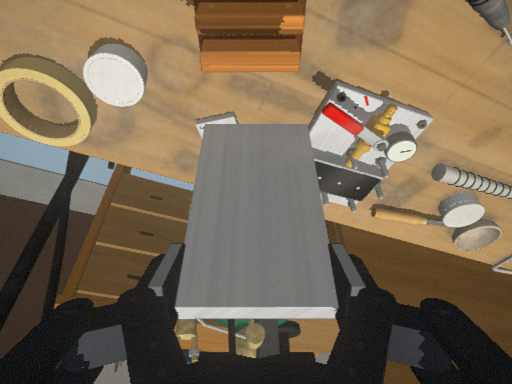

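```bash
cat >> pl.py <<'E'
def measure(fn,s,box=(215,140,90,150),box2=(150,60,210,270)):
    p=dict(np.load(fn)); R=np.array(s['orientation'])
    qt=plate_in_tool(p,s,box); qt=qt[~np.isnan(qt[:,0])]; c=np.median(qt,0); sel=np.ones(len(qt),bool)
    for thr in (.02,.01,.005,.003,.002,.002):
        c=qt[sel].mean(0); n=np.linalg.svd(qt[sel]-c,full_matrices=False)[2][2]; sel=abs((qt-c)@n)<thr
    n*=np.sign(n[0]); print('back n(tool)',n.round(4),'frac',sel.mean().round(2),'e',np.degrees(np.arctan2(-n[2],n[0])).round(2),'world',(R@n).round(4))
    L=np.array([n[2],0,-n[0]]); L/=np.linalg.norm(L)
    qt=plate_in_tool(p,s,box2); qt=qt[~np.isnan(qt[:,0])]; k=qt[abs((qt-c)@n)<.002]; k=k[(abs(k[:,1])<.036)]
    print('L ext',np.percentile(k@L,[.5,1,50,99,99.5]).round(4),'y',np.percentile(k[:,1],[.5,1,99,99.5]).round(4),'n off',(c@n).round(4))
    return n,L,c,k
E
python3 - <<'E'
from pl import *
s=json.loads(open('log.jsonl').read().strip().split('\n')[-1]); n,L,c,k=measure('w13.npz',s)
E
```

```text
back n(tool) [ 0.8655  0.005  -0.5008] frac 1.0 e 30.05 world [-0.3863  0.9224 -0.0036]
L ext [-0.085  -0.0838 -0.0045  0.0337  0.0339] y [-0.0325 -0.0321  0.0324  0.0327] n off 0.0151
```

```bash
cat >> pl.py <<'E'
n2=np.array([.8655,0,-.5008]);n2/=np.linalg.norm(n2); L2=np.array([n2[2],0,-n2[0]]); C2=n2*.0151+L2*(-.0257)
def R3(az=3.0):
    x=np.array([np.cos(np.radians(az)),np.sin(np.radians(az)),0]); z=np.array([0,0,1.]); W=np.c_[z,np.cross(z,-x),-x]; T=np.c_[n2,np.cross(n2,L2),L2]; return W@T.T
SEAT=np.array([.654,-.2619,.046])
xc=np.array([np.cos(np.radians(3)),np.sin(np.radians(3)),0]); yc=np.array([-xc[1],xc[0],0])
CH=[(.609,-.238,.22),(.540,-.278,.32)]
def corners(p,R):
    return [p+R@(n2*(.0151-h)+L2*l+np.array([0,y,0])) for l in (-.0857,.0343) for y in (-.033,.033) for h in (0,.012)]
def chkpath(ps,Rs,q0):
    q=np.array(q0)
    for i,(p,R) in enumerate(zip(ps,Rs)):
        f=lambda q_:np.concatenate([(full(q_)[0]-p)*10,(full(q_)[1]-R)[:,[0,2]].ravel()])
        s=least_squares(f,q,bounds=(RNG[:,0]-1e-6,RNG[:,1]+1e-6),x_scale=10.); qn=s.x
        P,RR,el,w4,w5=full(qn); pts=np.concatenate([np.linspace(P,w5,20),np.linspace(w5,w4,20),np.linspace(w4,el,30),corners(p,R)])
        cam=p+R@np.array([.078,0,-.143]); pts2=np.vstack([pts,cam])
        cd=[min([np.hypot(*(x[:2]-np.array(c[:2]))) for x in pts2 if x[2]>c[2]-.06] or [9]) for c in CH]
        print(i,'c%.0e'%s.cost,'q',qn.round(0),'dq',abs(qn-q).max().round(0),'p',p.round(3),'platelow',min(x[2] for x in corners(p,R)).round(3),'J5',w5.round(2),'J4',w4.round(2),'chain',np.round(cd,3),'camz',cam[2].round(2)); q=qn
E
python3 - <<'E'
from pl import *
s=json.loads(open('log.jsonl').read().strip().split('\n')[-1]); R0=np.array(s['orientation']);p0=np.array(s['position'])
Rg=R3(); print(Rg.round(3).tolist()); rv=turn(Rg,R0); print('rv',rv.round(2),np.linalg.norm(rv))
pg=lambda a,z:SEAT+a*xc+np.array([0,0,z])-Rg@C2
p1=np.array([.44,-.10,.28])
ps=[];Rs=[]
for f in np.linspace(0,1,9): ps.append(p0+f*(p1-p0)); Rs.append(Ro.from_rotvec(rv*f,degrees=True).as_matrix()@R0)
for wp in [pg(-.15,.09),pg(-.1,.04),pg(-.05,.03),pg(0,.025),pg(0,0)]: ps.append(wp);Rs.append(Rg)
chkpath(ps,Rs,s['joint_pos'])
E
```

```text
[[0.5, 0.052, 0.864], [0.026, -0.999, 0.045], [0.866, 0.0, -0.501]]
rv [ 86.98 -53.97 -83.38] 132.02210873801786
0 c7e-22 q [  0.   1. -20.  56. -28.  64.] dq 0.0 p [ 0.48  -0.141  0.253] platelow 0.167 J5 [0.42 0.   0.52] J4 [0.39 0.   0.65] chain [0.15  0.156] camz 0.34
1 c3e-22 q [ -5.  -2. -20.  56. -18.  73.] dq 9.0 p [ 0.475 -0.136  0.256] platelow 0.167 J5 [ 0.4  -0.03  0.54] J4 [ 0.36 -0.03  0.67] chain [0.151 0.151] camz 0.36
2 c6e-19 q [-10.  -5. -21.  54.  -9.  81.] dq 10.0 p [ 0.47  -0.131  0.26 ] platelow 0.173 J5 [ 0.38 -0.07  0.55] J4 [ 0.33 -0.06  0.68] chain [0.154 0.147] camz 0.38
3 c2e-31 q [-16.  -8. -24.  51.   1.  90.] dq 10.0 p [ 0.465 -0.126  0.263] platelow 0.184 J5 [ 0.35 -0.1   0.55] J4 [ 0.3  -0.08  0.67] chain [0.16  0.146] camz 0.4
4 c2e-29 q [-21. -11. -29.  46.  10. 100.] dq 10.0 p [ 0.46  -0.121  0.266] platelow 0.2 J5 [ 0.31 -0.12  0.54] J4 [ 0.26 -0.1   0.66] chain [0.158 0.149] camz 0.41
5 c9e-29 q [-26. -15. -35.  39.  19. 111.] dq 11.0 p [ 0.455 -0.116  0.27 ] platelow 0.219 J5 [ 0.28 -0.14  0.52] J4 [ 0.21 -0.1   0.64] chain [0.153 0.156] camz 0
[... 634 characters left out ...]
37] chain [0.204 0.146] camz 0.26
10 c2e-29 q [-47.  25. -63. -46.  42. 149.] dq 17.0 p [ 0.528 -0.268  0.071] platelow 0.074 J5 [ 0.26 -0.28  0.22] J4 [ 0.19 -0.21  0.32] chain [0.169 0.308] camz 0.21
11 c1e-23 q [-42.  29. -59. -49.  38. 154.] dq 5.0 p [ 0.578 -0.266  0.061] platelow 0.064 J5 [ 0.31 -0.28  0.21] J4 [ 0.23 -0.21  0.3 ] chain [0.12  0.271] camz 0.2
12 c3e-21 q [-37.  31. -55. -49.  34. 157.] dq 4.0 p [ 0.628 -0.263  0.056] platelow 0.059 J5 [ 0.36 -0.28  0.21] J4 [ 0.28 -0.21  0.29] chain [0.072 0.236] camz 0.2
13 c6e-30 q [-37.  35. -56. -54.  34. 157.] dq 5.0 p [ 0.628 -0.263  0.031] platelow 0.034 J5 [ 0.36 -0.28  0.18] J4 [ 0.28 -0.21  0.27] chain [0.072 0.268] camz 0.17
```

```bash
python3 - <<'E'
import numpy as np
rv=np.array([86.98,-53.97,-83.38]); d=np.array([-40,41,27])
print([[*np.round(d*i/19,0).astype(int).tolist(),*np.round(rv*i/19,1).tolist()] for i in range(1,20)])
E
```

```text
[[-2, 2, 1, 4.6, -2.8, -4.4], [-4, 4, 3, 9.2, -5.7, -8.8], [-6, 6, 4, 13.7, -8.5, -13.2], [-8, 9, 6, 18.3, -11.4, -17.6], [-11, 11, 7, 22.9, -14.2, -21.9], [-13, 13, 9, 27.5, -17.0, -26.3], [-15, 15, 10, 32.0, -19.9, -30.7], [-17, 17, 11, 36.6, -22.7, -35.1], [-19, 19, 13, 41.2, -25.6, -39.5], [-21, 22, 14, 45.8, -28.4, -43.9], [-23, 24, 16, 50.4, -31.2, -48.3], [-25, 26, 17, 54.9, -34.1, -52.7], [-27, 28, 18, 59.5, -36.9, -57.0], [-29, 30, 20, 64.1, -39.8, -61.4], [-32, 32, 21, 68.7, -42.6, -65.8], [-34, 35, 23, 73.2, -45.4, -70.2], [-36, 37, 24, 77.8, -48.3, -74.6], [-38, 39, 26, 82.4, -51.1, -79.0], [-40, 41, 27, 87.0, -54.0, -83.4]]
```

play_rows(series=[[[-2,2,1,4.6,-2.8,-4.4],[-4,4,3,9.2,-5.7,-8.8],[-6,6,4,13.7,-8.5,-13.2],[-8,9,6,18.3,-11.4,-17.6],[-11,11,7,22.9,-14.2,-21.9],[-13,13,9,27.5,-17,-26.3],[-15,15,10,32,-19.9,-30.7],[-17,17,11,36.6,-22.7,-35.1],[-19,19,13,41.2,-25.6,-39.5],[-21,22,14,45.8,-28.4,-43.9],[-23,24,16,50.4,-31.2,-48.3],[-25,26,17,54.9,-34.1,-52.7],[-27,28,18,59.5,-36.9,-57],[-29,30,20,64.1,-39.8,-61.4],[-32,32,21,68.7,-42.6,-65.8],[-34,35,23,73.2,-45.4,-70.2],[-36,37,24,77.8,-48.3,-74.6],[-38,39,26,82.4,-51.1,-79],[-40,41,27,87,-54,-83.4],[-40,41,27,87,-54,-83.4]]])

```text
time: 24.17
position: [0.4357, -0.0983, 0.2721]
orientation: [[0.502, 0.05, 0.863], [0.017, -0.999, 0.047], [0.865, -0.009, -0.502]]
wrist_force: [-0.2, 0.5, -4.4]
gripper_width: 0.753
```

```bash
python3 - <<'E'
from pl import *
s=log(); R=np.array(s['orientation']);p0=np.array(s['position'])
Rg=R3(); print('rv',turn(Rg,R).round(2))
shot('w14'); n,L,c,k=measure('w14.npz',s)
for a,z in [(-.15,.09),(-.1,.04)]: print(((SEAT+a*xc+np.array([0,0,z])-Rg@C2-p0)*1000).round(1))
E
```

```text
t 24.17 q [-33.4 -25.8 -60.2   1.5  31.  160.1] p [ 0.4357 -0.0983  0.2721] F [-0.2  0.5 -4.4] T [-0.05  1.62  0.02] g 0.753
[[0.502, 0.05, 0.863], [0.017, -0.999, 0.047], [0.865, -0.009, -0.502]]
rv [-0.49 -0.11  0.16]
back n(tool) [ 0.8671  0.0032 -0.4981] frac 1.0 e 29.87 world [ 0.0053 -0.0115  0.9999]
L ext [-0.0861 -0.0848 -0.0054  0.0329  0.0331] y [-0.0329 -0.0325  0.032   0.0323] n off 0.0154
[  42.9 -172.8 -151.2]
[  92.8 -170.2 -201.2]
```

View pics/w14.png

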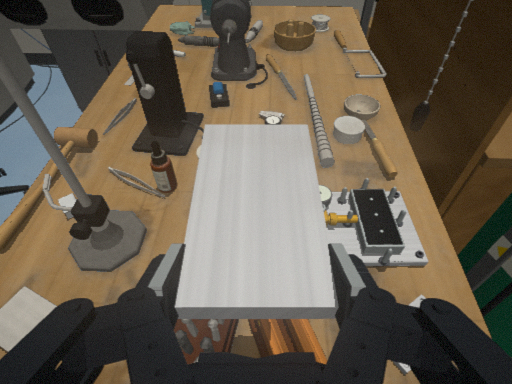

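play_rows(series=[[[3,-20,-10,0,0,0],[8,-42,-25,-0.2,0,0.1],[13,-65,-45,-0.2,0,0.1],[18,-88,-68,-0.2,0,0.1],[24,-110,-92,-0.4,-0.1,0.1],[30,-132,-116,-0.4,-0.1,0.1],[37,-152,-136,-0.5,-0.1,0.2],[43,-166,-150,-0.5,-0.1,0.2],[52,-172,-162,-0.5,-0.1,0.2],[64,-172,-174,-0.5,-0.1,0.2],[76,-171,-184,-0.5,-0.1,0.2],[86,-170,-190,-0.5,-0.1,0.2],[92,-170,-192,-0.5,-0.1,0.2],[93,-170,-192,-0.5,-0.1,0.2],[93,-170,-192,-0.5,-0.1,0.2]]])

```text
time: 25.47
position: [0.5303, -0.2691, 0.0811]
orientation: [[0.501, 0.06, 0.863], [0.038, -0.998, 0.048], [0.864, 0.009, -0.503]]
wrist_force: [0.4, -0.4, -2.2]
gripper_width: 0.753
```

```bash
python3 - <<'E'
from pl import *
s=log(); R=np.array(s['orientation']);p0=np.array(s['position'])
Rg=R3(); print('rv',turn(Rg,R).round(2))
shot('w15'); n,L,c,k=measure('w15.npz',s)
for a,z in [(-.05,.02),(-.0,.02),(0,0)]: print(a,z,((SEAT+a*xc+np.array([0,0,z])-Rg@C2-p0)*1000).round(1))
E
```

```text
t 25.47 q [-46.9  23.3 -61.7 -42.8  41.5 148.4] p [ 0.5303 -0.2691  0.0811] F [ 0.4 -0.4 -2.2] T [-0.06  1.38  0.01] g 0.753
[[0.501, 0.06, 0.863], [0.038, -0.998, 0.048], [0.864, 0.009, -0.503]]
rv [ 0.53 -0.11 -0.46]
back n(tool) [ 0.8669  0.0037 -0.4984] frac 1.0 e 29.9 world [0.0048 0.0057 1.    ]
L ext [-0.0857 -0.0844 -0.0053  0.0329  0.0331] y [-0.0329 -0.0325  0.032   0.0323] n off 0.0154
-0.05 0.02 [ 48.1   3.2 -30.2]
-0.0 0.02 [ 98.    5.8 -30.2]
0 0 [ 98.    5.8 -50.2]
```

View pics/w15.png

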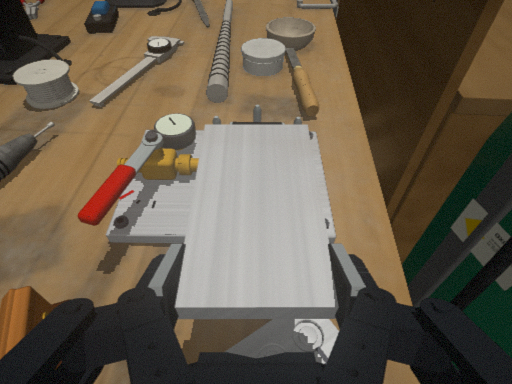

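```bash
cat >> pl.py <<'E'
n2=np.array([np.cos(np.radians(29.9)),0,-np.sin(np.radians(29.9))]); L2=np.array([n2[2],0,-n2[0]]); C2=n2*.0154+L2*(-.0263)+np.array([0,-.0003,0])
def pins(fn,show=True):
    p=dict(np.load(fn)); w=cloud(p); q=w.reshape(-1,3); q=q[~np.isnan(q[:,0])]
    A=(q-SEAT)@xc*1000; B=(q-SEAT)@yc*1000; z=q[:,2]*1000
    for nm,pa,pb in [('m0',0,-38.5),('m46',46,-38.5),('p0',0,38.5),('p46',46,38.5),('endF',65.5,0),('endN',-65.5,0)]:
        for lo,hi in [(20,34),(34,48)]:
            k=(abs(A-pa)<10)&(abs(B-pb)<8)&(z>lo)&(z<hi)
            if nm=='endF': k&=A>58
            if k.sum()>3: print(nm,lo,k.sum(),'Apct',np.percentile(A[k],[5,50,95]).round(1)-pa,'Bpct',np.percentile(B[k],[5,50,95]).round(1)-pb,'zmax',z[k].max().round(1))
    b=(abs(z-12)<3.5)&(A>-75)&(A<75)&(B>-70)&(B<130)
    print('base: B max at A',[(a,np.percentile(B[b&(abs(A-a)<4)],99).round(1)) for a in (-40,-20,20) if (b&(abs(A-a)<4)).sum()>20],'Amin at B',[(bb,np.percentile(A[b&(abs(B-bb)<4)],1).round(1)) for bb in (60,75,90,110,-45,-55) if (b&(abs(B-bb)<4)).sum()>20])
E
python3 - <<'E'
from pl import *
pins('w15.npz')
E
```

```text
m46 34 53 Apct [-2.9 -1.1  1.5] Bpct [-3.4 -0.1  3.1] zmax 43.3
p46 34 54 Apct [-2.6 -1.   1.4] Bpct [-3.8 -0.6  2.6] zmax 44.1
endF 20 46 Apct [-3.8 -2.6 -1.4] Bpct [-3.4 -0.4  2.6] zmax 33.9
endF 34 72 Apct [-3.6 -1.9  1.6] Bpct [-4.2 -0.3  2.7] zmax 43.7
base: B max at A [(-40, np.float64(115.4)), (-20, np.float64(113.7)), (20, np.float64(68.5))] Amin at B [(60, np.float64(-66.5)), (75, np.float64(-66.6)), (90, np.float64(-66.4)), (110, np.float64(-66.7)), (-55, np.float64(-66.1))]
```

```bash
cat >> pl.py <<'E'
SEAT=np.array([.6543,-.2623,.046])
def tgt(a,z):
    s=r.read_state(); R=np.array(s['orientation']);p0=np.array(s['position']); Rg=R3()
    C=p0+R@C2-SEAT; print('plate now A %.2f B %.2f z %.2f'%(C@xc*1000,C@yc*1000,C[2]*1000),'yaw/tilt rv',turn(Rg,R).round(2),'shift',((SEAT+a*xc+np.array([0,0,z])-Rg@C2-p0)*1000).round(2))
E
python3 - <<'E'
from pl import *
tgt(0,.02)
E
```

```text
plate now A -98.15 B 0.43 z 50.74 yaw/tilt rv [ 0.53 -0.24 -0.42] shift [ 98.09   5.04 -30.86]
```

play_rows(series=[[[4,0.3,-4,0.1,0,-0.1],[14,1,-12,0.2,-0.1,-0.2],[28,2,-20,0.4,-0.2,-0.3],[44,3,-27,0.5,-0.2,-0.4],[60,4,-31,0.5,-0.2,-0.4],[76,4.5,-31,0.5,-0.2,-0.4],[89,5,-31,0.5,-0.2,-0.4],[96,5,-31,0.5,-0.2,-0.4],[98,5,-31,0.5,-0.2,-0.4],[98,5,-31,0.5,-0.2,-0.4],[98,5,-31,0.5,-0.2,-0.4]]])

```text
time: 26.43
position: [0.6274, -0.2639, 0.0505]
orientation: [[0.499, 0.053, 0.865], [0.027, -0.999, 0.046], [0.866, 0.0, -0.499]]
wrist_force: [-0.8, 0.4, -3.4]
gripper_width: 0.753
```

```bash
python3 - <<'E'
from pl import *
s=log(); shot('w16'); n,L,c,k=measure('w16.npz',s); pins('w16.npz'); tgt(0,.0)
p=dict(np.load('w16.npz')); cv2.imwrite('pics/w16b.png',cv2.cvtColor(cv2.resize(p['image'],None,fx=1.55,fy=1.55,interpolation=cv2.INTER_CUBIC),cv2.COLOR_RGB2BGR))
E
```

```text
t 26.43 q [-37.5  31.7 -55.4 -50.   34.3 156.9] p [ 0.6274 -0.2639  0.0505] F [-0.8  0.4 -3.4] T [-0.05  1.39 -0.02] g 0.753
[[0.499, 0.053, 0.865], [0.027, -0.999, 0.046], [0.866, 0.0, -0.499]]
back n(tool) [ 0.8671  0.004  -0.498 ] frac 1.0 e 29.87 world [ 0.0017 -0.0035  1.    ]
L ext [-0.0855 -0.0841 -0.0053  0.0329  0.0332] y [-0.0329 -0.0325  0.032   0.0324] n off 0.0153
m0 34 32 Apct [-2.5 -1.   1.5] Bpct [-3.2 -1.9 -0.7] zmax 43.5
m46 34 27 Apct [-2.6 -1.1  1. ] Bpct [-3.1 -2.1 -0.5] zmax 44.0
p0 20 84 Apct [-4.5 -1.5  3.1] Bpct [4.4 6.3 7.8] zmax 32.7
p0 34 45 Apct [-2.8 -1.2  1.4] Bpct [0.8 2.1 3.8] zmax 44.1
p46 34 33 Apct [-2.9 -1.8  1. ] Bpct [1.  2.3 3.4] zmax 43.6
endN 20 49 Apct [-3.2 -2.3  0. ] Bpct [-3.5  1.1  4. ] zmax 34.0
endN 34 312 Apct [-3.1 -0.9  2.7] Bpct [-3.3  0.2  3.3] zmax 44.6
base: B max at A [(-40, np.float64(117.2)), (-20, np.float64(114.5)), (20, np.float64(78.9))] Amin at B [(60, np.float64(-3.4)), (75, np.float64(-66.6)), (90, np.float64(-36.6)), (110, np.float64(-37.2)), (-45, np.float64(-54.0)), (-55, np.float64(-0.9))]
plate now A -0.75 B 0.02 z 19.83 yaw/tilt rv [ 0.02 -0.06 -0.01] shift [  0.76   0.03 -19.86]
```

View pics/w16b.png

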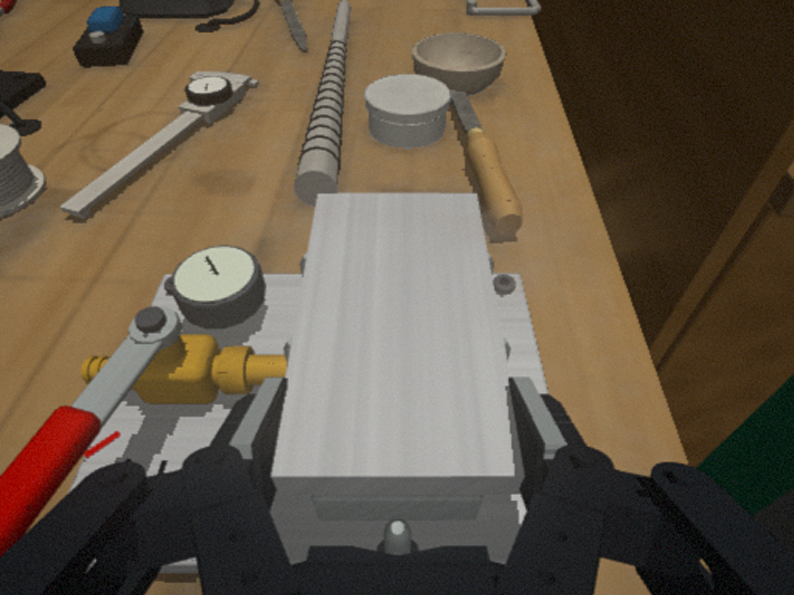

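play_rows(series=[[[0.8,0,-3,0,0,0],[0.8,0,-6,0,0,0],[0.8,0,-9,0,0,0],[0.8,0,-12,0,0,0],[0.8,0,-14,0,0,0],[0.8,0,-15.5,0,0,0],[0.8,0,-16,0,0,0]]])

```text
time: 27.07
position: [0.6279, -0.2639, 0.0339]
orientation: [[0.499, 0.052, 0.865], [0.026, -0.999, 0.046], [0.866, -0.0, -0.5]]
wrist_force: [-0.7, 0.4, -2.7]
gripper_width: 0.752
```

```bash
python3 - <<'E'
from pl import *
s=log(); tgt(0,0)
E
```

```text
t 27.07 q [-37.5  34.4 -55.9 -53.1  34.2 156.9] p [ 0.6279 -0.2639  0.0339] F [-0.7  0.4 -2.7] T [-0.09  1.38  0.02] g 0.752
[[0.499, 0.052, 0.865], [0.026, -0.999, 0.046], [0.866, -0.0, -0.5]]
plate now A -0.08 B 0.07 z 3.23 yaw/tilt rv [-0.01 -0.09 -0.01] shift [ 0.11 -0.07 -3.27]
```

play_rows(series=[[[0,0,-0.8,0,-0.1,0],[0,0,-1.5,0,-0.1,0],[0,0,-2.1,0,-0.1,0],[0,0,-2.7,0,-0.1,0],[0,0,-3.2,0,-0.1,0],[0,0,-3.2,0,-0.1,0]]])

```text
time: 27.57
position: [0.6282, -0.264, 0.0314]
orientation: [[0.497, 0.053, 0.866], [0.027, -0.999, 0.046], [0.868, 0.001, -0.497]]
wrist_force: [-3.5, 1.8, 3.1]
gripper_width: 0.752
```

play_rows(series=[[[0,0,-0.5,0,0,0],[0,0,-0.8,0,0,0],[0,0,-0.8,0,0,0]]])

```text
time: 27.82
position: [0.6284, -0.264, 0.0314]
orientation: [[0.495, 0.053, 0.867], [0.028, -0.999, 0.046], [0.868, 0.001, -0.496]]
wrist_force: [-4.6, 1.9, 7.0]
gripper_width: 0.75
```

```bash
python3 - <<'E'
from pl import *
s=log(); tgt(0,0); shot('w17'); n,L,c,k=measure('w17.npz',s)
w=np.array(s['position'])+k@np.array(s['orientation']).T; A=(w-SEAT)@xc; print('z by A',[(a,np.median(w[abs(A-a)<.006,2]).round(4)) for a in (-.05,-.03,0,.03,.05)])
E
```

```text
t 27.82 q [-37.5  35.1 -56.1 -54.3  34.3 156.9] p [ 0.6284 -0.264   0.0314] F [-4.6  1.9  7. ] T [-0.04  0.42  0.21] g 0.75
[[0.495, 0.053, 0.867], [0.028, -0.999, 0.046], [0.868, 0.001, -0.496]]
plate now A 0.31 B 0.00 z 0.86 yaw/tilt rv [ 0.07  0.17 -0.06] shift [-0.36  0.03 -0.78]
back n(tool) [ 0.8674  0.0036 -0.4976] frac 1.0 e 29.84 world [-0.0017 -0.0024  1.    ]
L ext [-0.0855 -0.0842 -0.0052  0.0329  0.0332] y [-0.0328 -0.0325  0.032   0.0323] n off 0.0154
z by A [(-0.05, np.float64(0.0467)), (-0.03, np.float64(0.0468)), (0, np.float64(0.0468)), (0.03, np.float64(0.0469)), (0.05, np.float64(0.0469))]
```

play_rows(series=[[[0,0,0,0,0,0],[0,0,0,0,0,0],[0,0,0,0,0,0]]], claw=0, grip_force=20)

```text
time: 28.12
position: [0.6284, -0.2641, 0.0315]
orientation: [[0.495, 0.053, 0.867], [0.028, -0.999, 0.046], [0.868, 0.001, -0.496]]
wrist_force: [-2.4, 1.3, 0.8]
gripper_width: 0.753
```

play_rows(series=[[[0,0,0,0,0,0],[0,0,0,0,0,0],[0,0,0,0,0,0],[0,0,0,0,0,0],[0,0,0,0,0,0]]], claw=1)

```text
time: 28.53
position: [0.6285, -0.2641, 0.0315]
orientation: [[0.495, 0.053, 0.867], [0.028, -0.999, 0.045], [0.868, 0.002, -0.496]]
wrist_force: [-0.1, 0.1, -0.3]
gripper_width: 0.996
```

```bash
python3 - <<'E'
from pl import *
s=log(); shot('w18'); n,L,c,k=measure('w18.npz',s)
w=np.array(s['position'])+k@np.array(s['orientation']).T; A=(w-SEAT)@xc; B=(w-SEAT)@yc; print('z by A',[(a,np.median(w[abs(A-a)<.006,2]).round(4)) for a in (-.05,-.03,0,.03,.05)],'z by B',[(a,np.median(w[abs(B-a)<.004,2]).round(4)) for a in (-.028,0,.028)])
print('A',np.percentile(A,[.5,99.5]).round(4),'B',np.percentile(B,[.5,99.5]).round(4))
E
```

```text
t 28.53 q [-37.5  35.1 -56.1 -54.3  34.3 156.9] p [ 0.6285 -0.2641  0.0315] F [-0.1  0.1 -0.3] T [-0.07  0.82 -0.03] g 0.996
[[0.495, 0.053, 0.867], [0.028, -0.999, 0.045], [0.868, 0.002, -0.496]]
back n(tool) [ 0.8685  0.0017 -0.4956] frac 1.0 e 29.71 world [ 3.e-04 -1.e-04  1.e+00]
L ext [-0.0849 -0.0836 -0.0042  0.0338  0.034 ] y [-0.0329 -0.0326  0.0321  0.0324] n off 0.0153
z by A [(-0.05, np.float64(0.0467)), (-0.03, np.float64(0.0467)), (0, np.float64(0.0467)), (0.03, np.float64(0.0467)), (0.05, np.float64(0.0467))] z by B [(-0.028, np.float64(0.0467)), (0, np.float64(0.0467)), (0.028, np.float64(0.0467))]
A [-0.0599  0.0591] B [-0.0329  0.0325]
```

View pics/w18.png

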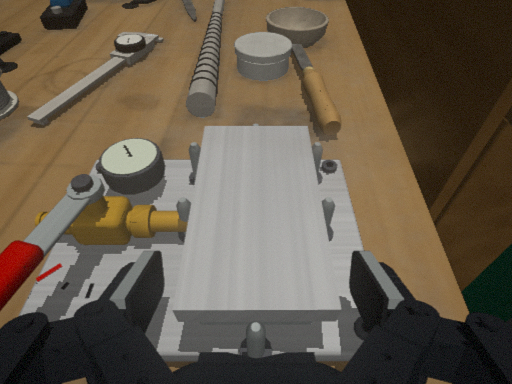

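```bash
cat >> pl.py <<'E'
STEM=SEAT+.086*yc
def ldir(th): th=np.radians(th); return -xc*np.cos(th)+yc*np.sin(th)
def lpose(th,e=50,rr=.064,z=.0525,back=0,off=.019):
    d=ldir(th); az=np.degrees(np.arctan2(-d[1],-d[0])); R=tool(az,e); P=np.r_[(STEM+rr*d)[:2],z]; return P+(off-back)*R[:,2],R
E
python3 - <<'E'
from pl import *
s=r.read_state(); R0=np.array(s['orientation']);p0=np.array(s['position'])
pr=p0+np.array([-.12,0,.09])
seq=[(p0,R0),(p0-.04*R0[:,2],R0),(pr,R0),lpose(16,back=.09),lpose(16),lpose(30),lpose(45),lpose(45,back=.09)]
chkpath([a for a,b in seq],[b for a,b in seq],s['joint_pos'])
for nm,(p,R) in zip(['hov','grip','45'],[lpose(16,back=.09),lpose(16),lpose(45)]): print(nm,((p-p0)*1000).round(1),turn(R,R0).round(2))
E
```

```text
0 c8e-19 q [-37.  35. -56. -54.  34. 157.] dq 0.0 p [ 0.629 -0.264  0.031] platelow 0.034 J5 [ 0.36 -0.28  0.18] J4 [ 0.27 -0.21  0.27] chain [0.073 0.269] camz 0.17
1 c2e-21 q [-40.  31. -59. -52.  37. 155.] dq 4.0 p [ 0.594 -0.266  0.051] platelow 0.054 J5 [ 0.33 -0.28  0.2 ] J4 [ 0.24 -0.21  0.29] chain [0.106 0.273] camz 0.19
2 c2e-29 q [-49.  15. -61. -34.  43. 148.] dq 18.0 p [ 0.509 -0.264  0.121] platelow 0.124 J5 [ 0.24 -0.28  0.27] J4 [ 0.18 -0.2   0.37] chain [0.173 0.117] camz 0.26
3 c2e-20 q [-17.   4. -53.  -7.   3. 177.] dq 41.0 p [ 0.543 -0.152  0.107] platelow 0.08 J5 [ 0.35 -0.11  0.34] J4 [ 0.27 -0.08  0.45] chain [0.135 0.136] camz 0.27
4 c1e-29 q [-16.  17. -52. -19.   2. 177.] dq 13.0 p [ 0.599 -0.165  0.038] platelow 0.011 J5 [ 0.41 -0.12  0.27] J4 [ 0.32 -0.1   0.38] chain [0.09  0.198] camz 0.2
5 c2e-02 q [-13.  18. -52. -19.  -3. 180.] dq 5.0 p [ 0.604 -0.153  0.038] platelow 0.011 J5 [ 0.41 -0.1   0.27] J4 [ 0.33 -0.08  0.38] chain [0.105 0.213] camz 0.2
6 c1e-01 q [-10.  18. -51. -19.  -7. 180.] dq 4.0 p [ 0.611 -0.142  0.038] platelow 0.011 J5 [ 0.42 -0.08  0.27] J4 [ 0.34 -0.06  0.38] chain [0.12  0.232] camz 0.2
7 c1e-01 q [ -8.   5. -51.  -7.  -6. 180.] dq 13.0 p [ 0.568 -0.103  0.107] platelow 0.08 J5 [ 0.38 -0.05  0.34] J4 [ 0.29 -0.04  0.45] chain [0.169 0.197] camz 0.27
hov [-85.5 112.4  75.4] [  1.85  20.25 -15.9 ]
grip [-29.2  99.4   6.5] [  1.85  20.25 -15.9 ]
45 [-17.2 122.4   6.5] [  7.02  19.58 -44.58]
```

play_rows(series=[[[-6,-0.3,3.5,0,0,0],[-17,-0.9,10,0,0,0],[-30,-1.6,17.5,0,0,0],[-42,-2.2,24,0,0,0],[-52,-2.7,31,0,0,0],[-52,-2.7,34,0,0,0],[-52,-2.7,34,0,0,0]]])

```text
time: 29.17
position: [0.5761, -0.2675, 0.0669]
orientation: [[0.494, 0.052, 0.868], [0.028, -0.999, 0.044], [0.869, 0.003, -0.495]]
wrist_force: [-0.3, -0.6, 0.3]
gripper_width: 1.0
```

play_rows(series=[[[0,8,0,0,0,0],[0,18,0,0,0,0],[0,30,0,0,0,0],[0,42,0,0,0,0],[0,54,0,0,0,0],[0,62,0,0,0,0],[0,64,0,0,0,0],[0,64,0,0,0,0]]], claw=0, grip_force=30)

```text
time: 29.83
position: [0.579, -0.2051, 0.0682]
orientation: [[0.498, 0.056, 0.866], [0.029, -0.998, 0.048], [0.867, 0.001, -0.498]]
wrist_force: [-0.3, -0.1, 0.2]
gripper_width: -0.003
```

```bash
cat >> pl.py <<'E'
def AB():
    s=r.read_state(); d=np.array(s['position'])-SEAT; print('TCP A %.1f B %.1f z %.1f'%(d@xc*1000,d@yc*1000,s['position'][2]*1000)); return d@xc*1000,d@yc*1000
def mv(dA,dB): print('shift for dA,dB',((dA*xc+dB*yc)).round(1))
E
python3 - <<'E'
from pl import *
s=log(); a,b=AB(); mv(-47.4-a,64-b); p=shot('w19')
cv2.imwrite('pics/w19b.png',cv2.cvtColor(cv2.resize(p['image'],None,fx=1.55,fy=1.55,interpolation=cv2.INTER_CUBIC),cv2.COLOR_RGB2BGR))
E
```

```text
t 29.83 q [-35.   28.1 -65.4 -57.3  32.4 158.5] p [ 0.579  -0.2051  0.0682] F [-0.3 -0.1  0.2] T [-0.02  0.82 -0.03] g -0.003
[[0.498, 0.056, 0.866], [0.029, -0.998, 0.048], [0.867, 0.001, -0.498]]
TCP A -72.2 B 61.0 z 68.2
shift for dA,dB [24.6  4.3  0. ]
```

View pics/w19b.png

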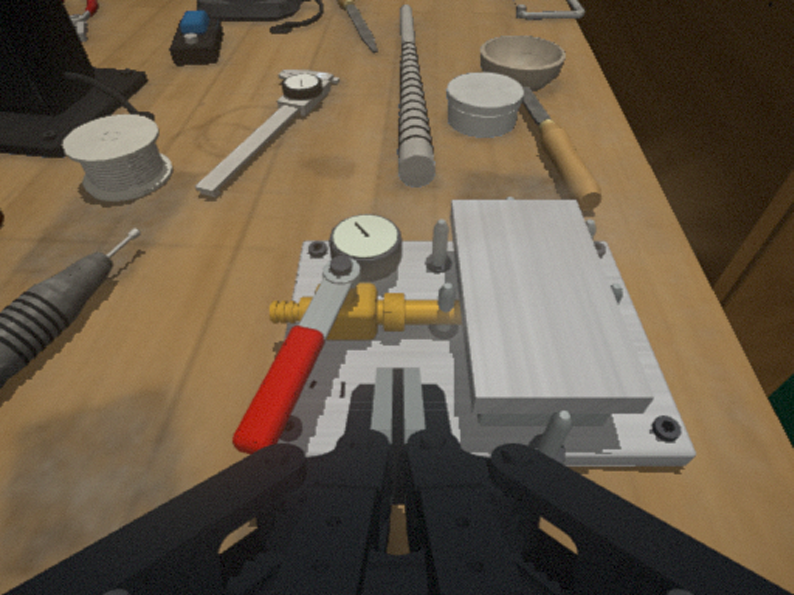

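```bash
python3 - <<'E'
from pl import *
s=r.read_state(); R0=np.array(s['orientation'])
def pos(A,B,z): return np.r_[(SEAT+A/1000*xc+B/1000*yc)[:2],z/1000]
for e in (30,40,50):
    for az in (3,):
        R=tool(az,e)
        for A,B,z in [(-47,64,55),(-47,90,55),(-47,109,55),(-75,109,80)]:
            q,c=ik(pos(A,B,z),R,s['joint_pos']); print(e,A,B,q.round(1),'%.0e'%c)
print(turn(tool(3,42)).round(1), (pos(-75,64,75)-np.array(s['position'])).round(4))
E
```

```text
30 -47 64 [-32.4  31.  -63.6 -59.4  30.1 160.5] 3e-19
30 -47 90 [-29.5  30.9 -65.4 -61.4  28.1 162.1] 8e-05
30 -47 109 [-27.7  29.6 -65.4 -59.2  27.4 162.6] 1e-03
30 -75 109 [-30.5  22.4 -65.4 -49.8  30.5 160. ] 3e-03
40 -47 64 [-30.   21.3 -54.7 -30.9  24.7 157.3] 4e-30
40 -47 90 [-27.   20.8 -56.7 -33.4  22.5 159.7] 3e-30
40 -47 109 [-24.6  20.5 -58.2 -35.2  20.8 161.4] 3e-23
40 -75 109 [-26.6  14.9 -59.3 -30.3  22.2 159.9] 6e-24
50 -47 64 [-27.4  17.3 -44.9  -8.1  19.  155.8] 4e-23
50 -47 90 [-24.5  16.5 -46.8  -9.9  17.3 158.2] 7e-23
50 -47 109 [-22.3  15.9 -48.  -11.1  16.  160.1] 3e-21
50 -75 109 [-24.   11.  -49.   -6.8  17.  158.7] 5e-20
[-0.6 12.1 -0.2] [-0.0029  0.0033  0.0067]
```

play_rows(series=[[[0,1,6,-0.3,5,0],[0,2,10,-0.5,10,-0.1],[2,3,10,-0.7,15,-0.2],[8,4,6,-0.7,15,-0.2],[14,4,-4,-0.7,15,-0.2],[19,4.3,-13,-0.7,15,-0.2],[20,4.3,-18,-0.7,15,-0.2],[20,4.3,-18,-0.7,15,-0.2],[20,4.3,-18,-0.7,15,-0.2]]])

```text
time: 30.63
position: [0.598, -0.2012, 0.0493]
orientation: [[0.706, 0.051, 0.706], [0.035, -0.999, 0.037], [0.707, -0.002, -0.707]]
wrist_force: [-0.2, -0.1, 0.4]
gripper_width: 0.002
```

```bash
python3 - <<'E'
from pl import *
s=log(); a,b=AB(); p=shot('w20')
cv2.imwrite('pics/w20b.png',cv2.cvtColor(cv2.resize(p['image'],None,fx=1.55,fy=1.55,interpolation=cv2.INTER_CUBIC),cv2.COLOR_RGB2BGR))
E
```

```text
t 30.63 q [-29.2  19.1 -50.8 -20.2  22.1 156.1] p [ 0.598  -0.2012  0.0493] F [-0.2 -0.1  0.4] T [-0.03  0.58  0.09] g 0.002
[[0.706, 0.051, 0.706], [0.035, -0.999, 0.037], [0.707, -0.002, -0.707]]
TCP A -53.0 B 63.9 z 49.3
```

View pics/w20b.png

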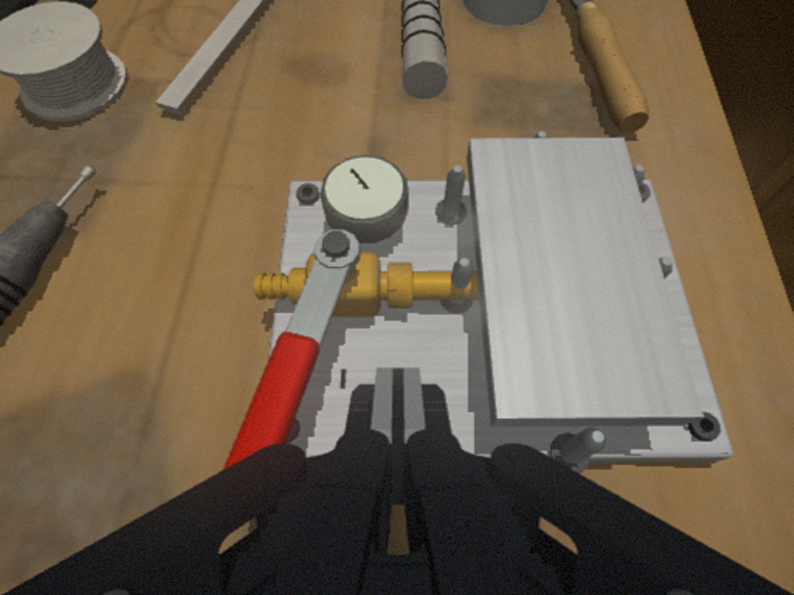

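play_rows(series=[[[-0.2,4,0,0,0,0],[-0.5,10,0,0,0,0],[-0.8,16,0,0,0,0],[-1.1,21,0,0,0,0],[-1.4,26,0,0,0,0],[-1.7,31,0,0,0,0],[-1.9,35,0,0,0,0],[-1.9,36,0,0,0,0],[-1.9,36,0,0,0,0]]])

```text
time: 31.43
position: [0.5963, -0.1649, 0.0498]
orientation: [[0.706, 0.052, 0.707], [0.036, -0.999, 0.038], [0.708, -0.001, -0.707]]
wrist_force: [0.1, -1.0, -0.1]
gripper_width: -0.004
```

```bash
cat >> pl.py <<'E'
def lever(p,zr=(.046,.063)):
    w=cloud(p); im=p['image'].astype(int); q=w.reshape(-1,3); c=im.reshape(-1,3)
    red=(c[:,0]>110)&(c[:,1]<60)&(c[:,2]<70)&(q[:,2]>.044)&(q[:,2]<.066); k=q[red]
    A=(k-STEM)@xc*1000;B=(k-STEM)@yc*1000; ok=np.hypot(A,B)<105; A=A[ok];B=B[ok]
    if len(A)<20: print('few red',len(A)); return
    top=k[ok][:,2]; t=top>np.percentile(top,30)
    v=cv2.fitLine(np.c_[A,B][t].astype(np.float32),cv2.DIST_HUBER,0,.01,.01).ravel()
    print('n',len(A),'centroid angle %.1f'%np.degrees(np.arctan2(np.mean(B[t]),-np.mean(A[t]))),'line angle %.1f'%np.degrees(np.arctan2(-v[1],v[0])),'r',np.hypot(A,B).min().round(1),np.hypot(A,B).max().round(1),'line off stem %.1f'%(v[2]*v[1]-v[3]*v[0]))
    return A,B
E
python3 - <<'E'
from pl import *
s=log(); a,b=AB(); p=shot('w21'); lever(p); t=shot('t21','top'); lever(t)
print('w11:'); lever(dict(np.load('w11.npz'))); print('w20'); lever(dict(np.load('w20.npz'))); print('top0'); lever(dict(np.load('top0.npz')))
E
```

```text
t 31.43 q [-24.9  18.2 -53.6 -23.2  19.4 159.5] p [ 0.5963 -0.1649  0.0498] F [ 0.1 -1.  -0.1] T [-0.15  0.51 -0.14] g -0.004
[[0.706, 0.052, 0.707], [0.036, -0.999, 0.038], [0.708, -0.001, -0.707]]
TCP A -52.8 B 100.3 z 49.8
n 2430 centroid angle 31.5 line angle 31.3 r 37.2 84.8 line off stem -0.2
n 80 centroid angle 32.5 line angle 30.5 r 39.2 86.8 line off stem -2.5
w11:
n 146 centroid angle 16.2 line angle 17.8 r 38.3 87.6 line off stem 0.5
w20
n 2154 centroid angle 15.9 line angle 19.7 r 36.7 81.5 line off stem 3.7
top0
n 75 centroid angle 17.5 line angle 16.3 r 39.3 85.9 line off stem -1.5
```

View pics/w21.png

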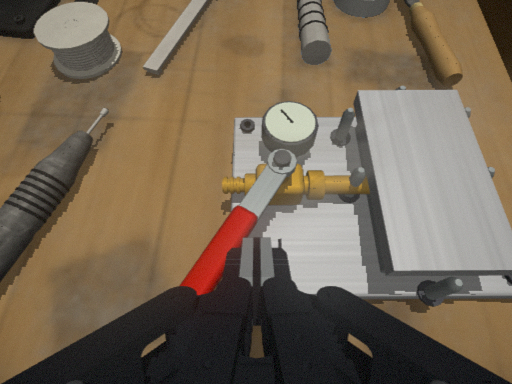

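play_rows(series=[[[-0.2,4,0,0,0,0],[-0.4,8,0,0,0,0],[-0.6,11.5,0,0,0,0],[-0.8,14,0,0,0,0],[-0.8,15,0,0,0,0],[-0.8,15.3,0,0,0,0],[-0.8,15.3,0,0,0,0]]])

```text
time: 32.12
position: [0.5952, -0.1494, 0.0494]
orientation: [[0.706, 0.052, 0.706], [0.035, -0.999, 0.038], [0.707, -0.002, -0.707]]
wrist_force: [-0.7, -2.0, 0.1]
gripper_width: 0.0
```

```bash
python3 - <<'E'
from pl import *
s=log(); a,b=AB(); p=shot('w22'); lever(p); t=shot('t22','top'); lever(t)
E
```

```text
t 32.12 q [-23.1  17.9 -54.6 -24.4  18.2 161. ] p [ 0.5952 -0.1494  0.0494] F [-0.7 -2.   0.1] T [-0.29  0.79 -0.24] g 0.0
[[0.706, 0.052, 0.706], [0.035, -0.999, 0.038], [0.707, -0.002, -0.707]]
TCP A -53.1 B 115.8 z 49.4
n 2587 centroid angle 43.6 line angle 42.8 r 37.3 88.0 line off stem -0.9
n 78 centroid angle 45.0 line angle 38.7 r 40.0 87.2 line off stem -6.6
```

View pics/w22.png

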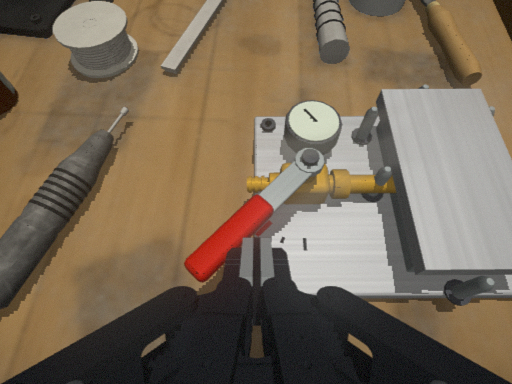

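play_rows(series=[[[0,1,0,0,0,0],[-0.1,1.8,0,0,0,0],[-0.1,1.9,0,0,0,0],[-0.1,1.9,0,0,0,0]]])

```text
time: 32.55
position: [0.5951, -0.1476, 0.0495]
orientation: [[0.706, 0.052, 0.706], [0.035, -0.999, 0.038], [0.707, -0.002, -0.707]]
wrist_force: [-0.4, -1.5, -0.8]
gripper_width: 0.0
```

play_rows(series=[[[0,-5,0,0,0,0],[0,-14,0,0,0,0],[-3,-22,4,0,0,0],[-10,-22,14,0,0,0],[-22,-18,30,0,0,0],[-36,-10,50,0,0,0],[-50,0,75,0,0,0],[-62,10,100,0,0,0],[-70,15,125,0,0,0],[-72,16,140,0,0,0],[-72,16,140,0,0,0],[-72,16,140,0,0,0]]])

```text
time: 33.55
position: [0.5235, -0.1324, 0.1912]
orientation: [[0.704, 0.052, 0.708], [0.036, -0.999, 0.037], [0.709, -0.001, -0.705]]
wrist_force: [-0.5, 0.9, -0.8]
gripper_width: -0.002
```

```bash
python3 - <<'E'
from pl import *
s=log(); a,b=AB(); p=shot('w23'); lever(p); t=shot('t23','top'); lever(t)
cv2.imwrite('pics/w23b.png',cv2.cvtColor(cv2.resize(p['image'],None,fx=1.55,fy=1.55,interpolation=cv2.INTER_CUBIC),cv2.COLOR_RGB2BGR))
E
```

```text
t 33.55 q [-25.2  -6.  -49.2   5.2  19.6 159.4] p [ 0.5235 -0.1324  0.1912] F [-0.5  0.9 -0.8] T [ 0.01  0.57 -0.05] g -0.002
[[0.704, 0.052, 0.708], [0.036, -0.999, 0.037], [0.709, -0.001, -0.705]]
TCP A -123.9 B 136.6 z 191.2
n 285 centroid angle 47.0 line angle 44.0 r 38.6 88.1 line off stem -3.8
n 76 centroid angle 45.9 line angle 42.1 r 39.6 87.5 line off stem -4.5
```

View pics/w23b.png

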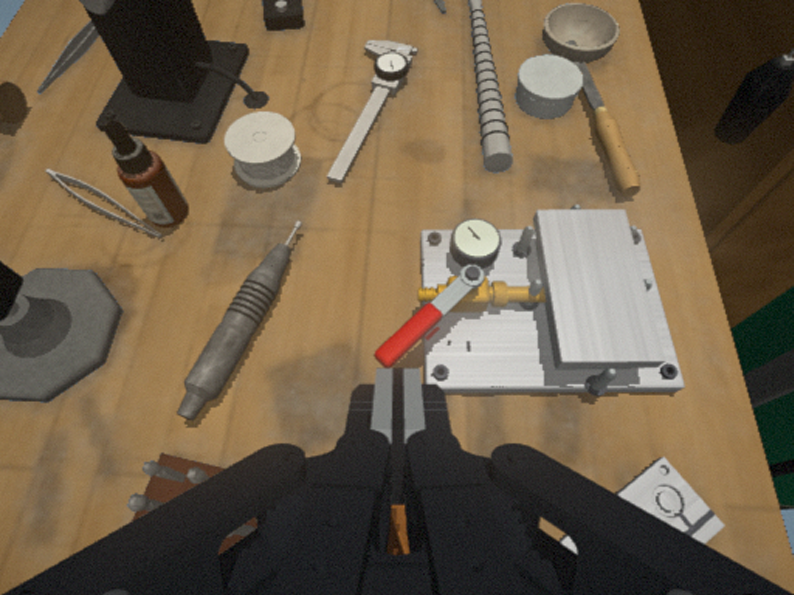

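```bash
python3 - <<'E'
from pl import *
def ang(fn,hubwin):
    p=dict(np.load(fn)); w=cloud(p); im=p['image'].astype(int); q=w.reshape(-1,3);c=im.reshape(-1,3)
    # fixed-height ray intersection of red pixels at z=.057 (top)
    V=np.linalg.inv(p['view']); v,u=np.mgrid[0:384,0:512]; d=np.stack([(u-p['cx'])/p['fx'],-(v-p['cy'])/p['fy'],-np.ones_like(u,float)],-1)@V[:3,:3].T; o=V[:3,3]
    def at(z,mask): dd=d[mask]; return o+dd*((z-o[2])/dd[:,2])[:,None]
    red=(im[...,0]>110)&(im[...,1]<60)&(im[...,2]<70)&(abs(w[...,2]-.056)<.01)
    k=at(.0565,red); k=k[np.hypot(*(k[:,:2]-STEM[:2]).T)<.105]
    rc=cv2.minAreaRect((k[:,:2]*1000).astype(np.float32)); l,wd=max(rc[1]),min(rc[1]); a=rc[2] if rc[1][0]>rc[1][1] else rc[2]+90
    ab=lambda x:(((x-STEM)@xc)*1000,((x-STEM)@yc)*1000)
    A,B=ab(k.mean(0)); print(fn,'red rect',np.round(rc[1],1),'line ang',(-(a-3)%180),'centroid AB',round(A,1),round(B,1),'ang',np.degrees(np.arctan2(B,-A)).round(1))
    # whole lever incl. gray by depth z 49-62
    m=(abs(w[...,2]-.056)<.007)&(np.hypot(w[...,0]-STEM[0],w[...,1]-STEM[1])<.1)
    kk=at(.0565,m); A=(kk-STEM)@xc*1000;B=(kk-STEM)@yc*1000
    n,l_,st,_=cv2.connectedComponentsWithStats(m.astype(np.uint8)); i=1+np.argmax(st[1:,4]); kk=at(.0565,l_==i); A=(kk-STEM)@xc*1000;B=(kk-STEM)@yc*1000
    f=cv2.fitLine(np.c_[A,B].astype(np.float32),cv2.DIST_L1,0,.01,.01).ravel(); print('   whole lever n',len(A),'line ang %.1f'%(np.degrees(np.arctan2(-f[1],f[0]))%180),'off',(f[2]*f[1]-f[3]*f[0]).round(1))
    # mould back top rect in same image
    m=(abs(w[...,2]-.0465)<.003)&(im.min(-1)>110)&(np.hypot(w[...,0]-SEAT[0],w[...,1]-SEAT[1])<.075)
    n,l_,st,_=cv2.connectedComponentsWithStats(m.astype(np.uint8)); i=1+np.argmax(st[1:,4]); kk=at(.046,l_==i); rc=cv2.minAreaRect((kk[:,:2]*1000).astype(np.float32)); C=np.r_[np.array(rc[0])/1000,.046]
    print('   mould rect',np.round(rc,2) if False else rc,'A,B',((C-SEAT)@xc*1000).round(1),((C-SEAT)@yc*1000).round(1))
for f in ('w23.npz','t23.npz','w22.npz','w11.npz'): ang(f,None)
E
```

```text
w23.npz red rect [12.8 50.6] line ang 43.47607421875 centroid AB -44.9 47.8 ang 46.8
   whole lever n 1210 line ang 45.2 off 1.4
   mould rect ((654.6303100585938, -263.8617248535156), (120.51754760742188, 69.5604248046875), 3.2954635620117188) A,B 0.2 -1.6
t23.npz red rect [12.  48.4] line ang 44.351295471191406 centroid AB -45.1 46.4 ang 45.8
   whole lever n 172 line ang 44.8 off -1.3
   mould rect ((655.6358032226562, -261.38226318359375), (120.625732421875, 66.73196411132812), 3.2351202964782715) A,B 1.4 0.8
w22.npz red rect [13.9 50.7] line ang 43.3399658203125 centroid AB -46.3 44.0 ang 43.5
   whole lever n 4732 line ang 44.1 off 1.4
   mould rect ((654.6951293945312, -263.5352783203125), (120.19076538085938, 68.47782135009766), 2.8684942722320557) A,B 0.3 -1.3
w11.npz red rect [13.1 49.7] line ang 15.053253173828125 centroid AB -59.8 17.7 ang 16.5
   whole lever n 877 line ang 15.6 off -0.2
   mould rect ((700.6499633789062, -296.80169677734375), (0.5945829749107361, 2.9935009479522705), 0.057242605835199356) A,B 44.5 -36.9
```

```bash
python3 - <<'E'
from pl import *
t=dict(np.load('t23.npz')); a=t['image'][120:310,280:390]; b=dict(np.load('w23.npz'))['image'][130:270,240:450]
cv2.imwrite('pics/f.png',cv2.cvtColor(np.hstack([cv2.resize(a,(330,570),interpolation=cv2.INTER_CUBIC),cv2.resize(b,(460,570*1)[:1]+(307,),interpolation=cv2.INTER_CUBIC) if False else cv2.copyMakeBorder(cv2.resize(b,(460,307),interpolation=cv2.INTER_CUBIC),0,263,0,0,cv2.BORDER_CONSTANT)]),cv2.COLOR_RGB2BGR))
E
```

```text
(no output)
```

View pics/f.png

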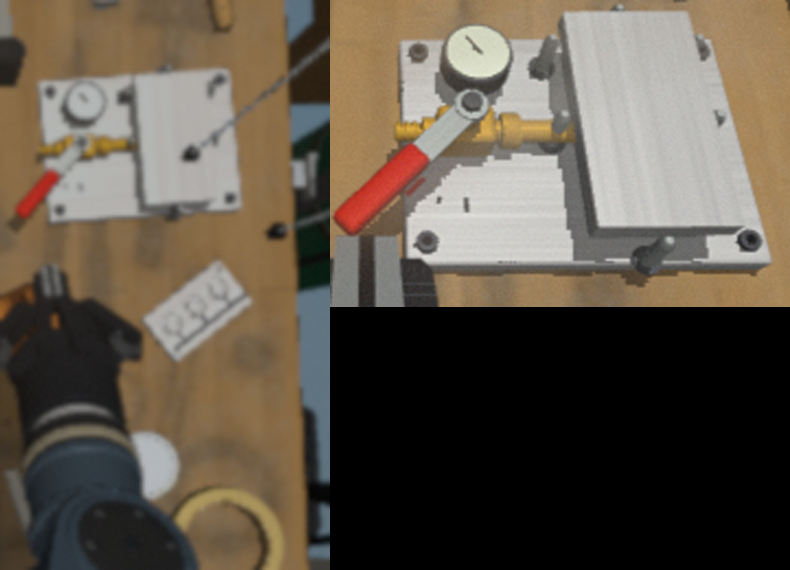

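```bash
python3 - <<'E'
from pl import *
for fn,box in (('w23.npz',(262,205,35,25)),('w18.npz',(30,255,40,30)),('w16.npz',(45,270,40,30)),('w11.npz',(140,160,30,40))):
    p=dict(np.load(fn)); w=cloud(p); im=p['image'].astype(int); x,y,a,b=box
    m=np.zeros(im.shape[:2],bool); m[y:y+b,x:x+a]=1
    m&=(im[...,0]>im[...,1]*1.5+15)&(w[...,2]<.02)&(w[...,2]>.005); k=w[m]
    if len(k)<3: print(fn,'none',len(k)); continue
    A=(k-STEM)@xc*1000;B=(k-STEM)@yc*1000; f=cv2.fitLine(np.c_[A,B].astype(np.float32),cv2.DIST_L2,0,.01,.01).ravel()
    print(fn,len(k),'r',np.hypot(A,B).min().round(),np.hypot(A,B).max().round(),'mark angle centroid %.1f'%np.degrees(np.arctan2(B.mean(),-A.mean())),'line %.1f'%(np.degrees(np.arctan2(-f[1],f[0]))%180))
log()
E
```

```text
w23.npz 9 r 32.0 41.0 mark angle centroid 45.9 line 43.1
w18.npz 123 r 29.0 42.0 mark angle centroid 45.9 line 44.7
w16.npz 108 r 30.0 42.0 mark angle centroid 45.9 line 43.9
w11.npz 19 r 30.0 42.0 mark angle centroid 45.2 line 45.1
t 33.65 q [-25.1  -5.8 -49.3   5.2  19.5 159.4] p [ 0.5227 -0.1319  0.1887] F [ 0.1 -0.2  0.3] T [-0.05  0.66  0.02] g -0.004
[[0.707, 0.052, 0.706], [0.035, -0.999, 0.038], [0.707, -0.003, -0.708]]
```

```bash
python3 -c "
from bench import r
print(r.finish_job())"
```

```text
the job is handed in; nothing more can be done
None
```

The mould half lies face down on the vacuum chuck between all six pins, and the valve lever is on the red 45° mark. I handed the job in at about 33.7 s of the 72 s allowed.

**How it was done:**
- I stood the mould on end in the rack.
- Two overhead cords hung where the hand would have had to go on the right of the rack. I re-gripped from above, turned the mould half round in the groove and took it by its back from the left instead.
- I then laid it on the chuck with about 7 N of contact force.
- With closed fingers I pushed the lever from about 16° to half open, then backed the arm clear.

**Last checks:**
- **Mould:** its back measured level at 46.7 mm everywhere sampled (46 mm expected). It was within about 1 mm of the seat's centre in the close view after release.
- **Later views of the mould:** the last two views placed it 1.6 mm off sideways and 1.4 mm off lengthwise, in different directions. That is within the camera calibration, and in the pictures it sits between the pins.
- **Lever:** estimates run from 42.1° to 47.0°, averaging about 45°. The red mark measured the same way gives 43–46°.
- **Tin and bottle:** I did not measure the tin again afterwards. In the last pictures both stand upright, the tin partly hidden by the arm, and the arm did not go near the bottle.
- **Arm:** force on the wrist was near zero and nothing was being touched. Joint 3 came right up to its lower limit (-65.4 read, limit -65.41) just before the push, so I tilted the tool to move it away; no reading showed it past the limit.

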